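# Clear the tray and bring the brush to it

### The arm

A 6-joint arm with a two-finger parallel gripper is mounted at the origin on a cart in front of the work surface, level with it; the furniture and walls round the work are solid. World frame = base frame: x ahead of the robot, y to its left, z up, the work surface at z = 0. Lengths are in m, angles in rad, forces in N, time in s.
With the tool pointing down it reaches from about 0.35 to 0.8 m from the base axis. Payload 7.3 kg.
Tool frame: the origin (TCP) lies at the very end of the fingers, on their centre line; the grasp point (between the pads) lies 19 mm behind it; x points along the fingers, y is the direction in which the jaws open and shut, and the axes are right-handed (so a half turn about x gives the same grasp; the last joint's range is limited). The gripper opens to 85 mm and grips with 20 to 120 N. Pads are 22 mm wide; open, the fingers measure 114 mm over their backs; the gripper's body (76 mm by 85 mm) begins 54 mm behind the grasp point. The pads swing forward as they close: fully open they stand 13 mm farther back than shut.
Start: joints at [-1.274, 0.342, 1.524, -0, 1.275, -0.146], TCP at [0.225, -0.474, 0.204] pointing down, gripper open.
Joint ranges: [-2.53, 2.53], [-0.77, 2.02], [0.04, 2.7], [-1, 4.14], [0.28, 2.66], [-3.11, 3.11]. Speed limits (rad/s): [2.57, 2.57, 3.14, 3.14, 3.14, 3.14].

### API

Orientations are given as a unit quaternion [w, x, y, z].
In Python, from station import bot gives the robot as it stands. The module is installed in compiled form; this text tells all that it offers.
- The arm moves only by the tool send_rows, never from a script. Its argument "motion" is text: rows parted by semicolons, each of 7 numbers parted by spaces: the turn, a rotation vector about the tool's x, y, z in rad, then the shift along the tool's x, y, z in cm, then the opening, from -1 (shut) to 1 (fully open). In form: wx wy wz dx dy dz hand; .... A call has exactly 8 rows; each row shifts and turns the pose as measured when the row begins, along the tool's axes as they then stand; what a row does not reach is not made up. A row lasts 1/12 s, in which the tool goes at most 41.7 mm and 7.16 degrees, less where a joint would pass 70% of its speed; a pose out of reach is approached as far as the arm can. A call is refused whole if a number of a shift passes 4.17 or a number of a turn 0.125, either way. A call with a gripper value outside its range is refused whole. The fingers move at their own pace and stop on an object; the grip force is fixed at half the most. Time passes only in rows, so rows that do not move let the fingers close, or fill a call up. It gives the time, the measured TCP pose, the force and the opening at its end, in the units of the state.
- bot.state(): the state, without advancing time (a new reading comes with each control period).
- bot.get_image(name): name is "scene" or "top"; returns a dict with "frame" (420x560x3 uint8, red, green, blue), "vertical_fov" (degrees; the focal length in pixels is half the picture's height over the tangent of half this angle, whatever the lens; pixels are square), "cx", "cy" (the principal point, pixels), "R" (3x3) and "t" (3): a world point X has camera coordinates R X + t. Camera axes: x right, y down, z forward; pixel columns grow to the right and rows downward; lengths in m; the calibration is good to about 2 mm. A picture is of the moment at which its call begins. There is no depth.
- bot.close_job(): hands the job in, once; it reports no verdict.
Trained networks look in the newest picture that a camera, given by its name, has taken for a name from the list of things; names that differ only in an ending like _2 or _b are one class to them, and where a whole thing is asked for, a point or a joint stands for the part that bears it (a point fixed in the world has none). Each returns a list of dicts, best first, with "confidence" (0 to 1); they miss things now and then, are a little off and sometimes report something else, mostly with a low value. They report only what shows in the picture. A call takes as long as a camera call.
- bot.search_frame(camera, thing): "pixel" ([column, row] in pixels, amid what is visible of it).
- bot.silhouettes(camera, thing): "pixels" (420x560 bool, what is visible of it) and "pixel" ([column, row] in pixels, amid what is visible of it).
The state is a dict: "time_s": time; "q": joint angles; "joint_vel": joint speeds; "tau": joint torques, N m; "tcp_pos": TCP position; "ee_rot": TCP orientation; "force": force on the tool from outside, world axes, zero at the start; "wrist_torque": the same for the moment, N m; "grip_width": opening from 0.0 (shut) to 1.0 (fully open).
Only numpy, scipy, OpenCV 4.12 (cv2) and the standard library are available. Lean on these libraries where they do the work, as an engineer would, in place of code of your own. Each camera call takes 0.05 s, during which the arm holds its last target.

### The job

Get the steel tray ready for sweeping: put the screwdriver lying in it into the open drawer of the small drawer unit and slide the drawer fully shut. Then draw the green brush out of its slanted holder, turn it level with its bristles pointing straight down, and finish while holding it still like that with the bristles over the tray, raised at least 10 cm above the bench. Leave everything else where it is.

Things in the scene. Friction and masses are not known exactly. Their poses are not given: they have to be found in the camera images.
- screwdriver: Cross screwdriver, 187 mm long, yellow handle and steel shaft, lying flat in the tray along its length, 80 g nominal. Origin: middle of its length, at its underside. Own y runs along it towards the handle end, z up. The handle is 24 mm wide and 23 mm high and reaches from 5 to 94 mm along y; a good grip is 35 mm along y, 12 mm up. The shaft is 6 mm thick.
- tray: Shallow stainless tray, 300 (own x) x 200 (own y) mm, thin walls 24 mm high with a narrow rim, floor 2 mm thick, fixed to the bench. Origin: centre of its underside. It lies with its long side running away from the robot, at a small yaw.
- drawer_floor (a point): Centre of the drawer's floor (upper face), moving with it; x points into the cabinet (shutting direction), y left across it. Inside: 235 mm in x, 258 mm in y, walls 56 mm high, floor 22 mm above the bench, inner face of the front wall 118 mm towards -x. Only the part pulled out (160 to 190 mm behind the front) is open to above, so the screwdriver goes in lying across, along y.
- cabinet: Small grey drawer unit with one blue-fronted drawer, 280 mm deep (own x, away from the robot), 300 mm wide (own y), 100 mm high, fixed on the bench at the left; its top carries a tape roll and a tally counter. Origin: centre of its underside.
- cabinet_drawer0_handle (a point): Middle of the drawer's steel bar handle (round bar along y, 120 mm long, 35 mm in front of the drawer's front, about 63 mm above the bench). Same axes as drawer_floor. The front panel is 15 mm thick, its face 35 mm towards +x from here. Push the bar or the front towards +x to shut the drawer.
- cabinet_drawer0 (a joint): How far the drawer is pulled out, in m: 0 is fully shut, up to 0.197. It slides with a friction of about 1 N (plus 4 N per m/s) and stays where it is left.
- brush_holder: Slanted brush holder, fixed to the bench: steel base plate 120 x 70 mm, 8 mm thick, with an aluminium sleeve 31 mm wide and 60 mm long, leaning 45 degrees so that its mouth points up and to own -x (roughly towards the robot). Origin: centre of the underside of the plate. The sleeve's mouth is about 12 mm from the origin towards -x and 64 mm up; pocket 56 mm deep, 2 to 4 mm of play.
- brush: Green brush, 150 mm long (own y, towards the handle end), 18 wide (x), 26 high (z, bristle tips to back). Back: bar 10 mm thick, z 16 to 26. Bristles: y -72 to -12; small foot: y 54 to 66. Origin: mid-length at bristle-tip level. At first its bristle end is in the sleeve, handle up at 45 degrees towards the robot, bristles facing down to the robot; draw it out along own +y by 60 mm or more. 50 g.
- brush_grip (a point): A good grip on the brush's bar, 28 mm from the middle towards the handle end, half way through the bar, 18 mm across own x. Same axes as the brush.
- bristles (a point): Middle of the bristle tips, 42 mm from the brush's origin towards own -y, at the bristle tips.
- tally_counter: Grey tally counter, 54 x 55 x 19 mm, on top of the drawer unit. Origin: under its middle. Leave alone.
- tape_roll: Brown tape roll, 100 mm across, 45 mm high, on top of the drawer unit. Origin: under its middle. Leave alone.
- blade_tin: Red tin, 66 mm across, 80 mm high, behind the work. Origin: under its middle. Leave alone.
- bag_tape: Red tape roll lying flat, 92 mm across, 24 mm high, at the right. Origin: under its middle. Leave alone.
- white_cap: White bottle cap, 80 mm across, 23 mm high, at the right. Origin: under its middle. Leave alone.
- label_roll: White label roll, 77 mm across, 55 mm high, at the back. Origin: under its middle. Leave alone.

How it is judged:
On the way, in this order (a step that is already met when the one before it is completed fails the run):
1. the screwdriver lies in the drawer, let go (x of screwdriver in the frame of drawer_floor between -0.12 and 0.12 m and y of screwdriver in the frame of drawer_floor between -0.125 and 0.125 m and z of screwdriver in the frame of drawer_floor between -0.02 and 0.05 m and contact force between the fingers and screwdriver below 0.1 N and linear speed of screwdriver below 0.05 m/s), for 0.2 s.
2. the drawer is shut with the screwdriver in it (x of screwdriver in the frame of drawer_floor between -0.12 and 0.12 m and y of screwdriver in the frame of drawer_floor between -0.125 and 0.125 m and z of screwdriver in the frame of drawer_floor between -0.02 and 0.05 m and value of joint cabinet_drawer0 below 0.008 m), for 0.2 s.
3. the brush is drawn out of its holder and held clear of it (contact force between the fingers and brush above 1 N and contact force between brush and brush_holder below 0.05 N and height (world z) of bristles above 0.09 m), for 0.2 s.
At the end, for the whole second after the job is handed in: Drawer within 8 mm of shut, screwdriver inside; brush held at rest by the fingers, back upward within 17 degrees, middle of the bristle tips above the tray and over 90 mm above the bench, touching neither tray nor holder; bystanders within 30 mm of their places (all of step 2 and all of step 3 and angle between brush's own z axis and vertical below 0.3 rad and x of bristles in the frame of tray between -0.148 and 0.148 m and y of bristles in the frame of tray between -0.098 and 0.098 m and linear speed of brush below 0.03 m/s and angular speed of brush below 0.2 rad/s and contact force between brush and tray below 0.05 N); the arm keeps its last pose, push and grip.
It fails at once if a bystander was shifted by more than 30 mm (distance of any of tally_counter, tape_roll, blade_tin, bag_tape, white_cap, label_roll from where it was at the start of the episode above 0.03 m).
It also fails if it takes over 72 s, if anything falls off the work surface, if the arm or the gripper's body presses on something with over 40 N, if the wrist force passes 120 N, or if a joint passes its speed limit or range.

## Working session

There is one attempt and no reset: what is moved stays moved. The work goes in short steps, Python scripts to look and compute and a tool call to move; the robot and the scene stay as the last step left them, time stands still between calls to the robot, and variables do not carry over. Pictures are saved under pics/ and viewed, and the job is handed in when it is done.

Besides the shell and the picture viewer there is one more tool, called after ">>>" by a JSON object that holds its "api" and its "payload", one argument or row to a line. send_rows: Moves the arm, as the interface text tells. Its arguments: {"type":"object","properties":{"motion":{"type":"string"}},"required":["motion"]}

```bash
mkdir -p pics; ls
cat > h.py <<'E'
import numpy as np, cv2
from station import bot
from scipy.spatial.transform import Rotation as Ro
def cam(n):
    d=bot.get_image(n); f=d['frame'].shape[0]/2/np.tan(np.radians(d['vertical_fov'])/2)
    return d,f
def ray(d,f,p,z):
    v=np.array([(p[0]-d['cx'])/f,(p[1]-d['cy'])/f,1.]); R=np.array(d['R']);t=np.array(d['t'])
    o=-R.T@t; w=R.T@v; return o+w*(z-o[2])/w[2]
def proj(d,f,X):
    c=np.array(d['R'])@np.array(X)+np.array(d['t']); return np.array([d['cx']+f*c[0]/c[2],d['cy']+f*c[1]/c[2]])
def save(d,n): cv2.imwrite('pics/'+n,cv2.cvtColor(d['frame'],cv2.COLOR_RGB2BGR))
E
python3 - <<'E'
from h import *
print({k:np.round(v,3) for k,v in bot.state().items()})
for n in('scene','top'):
    d,f=cam(n); save(d,n+'0.png'); R=np.array(d['R']); print(n,f,d['cx'],d['cy'],-R.T@d['t'],R[2])
    print({k:(type(v)) for k,v in d.items()})
E
```

```text
pics
{'time_s': np.float64(0.0), 'q': array([-1.274,  0.343,  1.525, -0.   ,  1.275, -0.146]), 'joint_vel': array([-0.   ,  0.   ,  0.001,  0.001, -0.001, -0.001]), 'tau': array([-0.0000e+00, -4.3367e+01, -2.4601e+01, -0.0000e+00,  8.0000e-03,
        0.0000e+00]), 'tcp_pos': array([ 0.225, -0.474,  0.203]), 'ee_rot': array([-0.155, -0.69 , -0.156,  0.69 ]), 'force': array([-0.262, -0.324,  0.227]), 'wrist_torque': array([ 0.047, -0.028, -0.001]), 'grip_width': np.float64(0.994)}
scene 472.1236378230339 281.3680142859448 216.888918037189 [-0.3142434   0.86960492  1.36458437] [ 0.47813604 -0.53344911 -0.69772342]
{'frame': <class 'numpy.ndarray'>, 'vertical_fov': <class 'float'>, 'cx': <class 'float'>, 'cy': <class 'float'>, 'R': <class 'numpy.ndarray'>, 't': <class 'numpy.ndarray'>}
top 459.37670917453113 275.8874274964436 207.92666480038605 [ 0.44835622 -0.11620994  1.53225529] [ 0.06679986  0.01207897 -0.99769328]
{'frame': <class 'numpy.ndarray'>, 'vertical_fov': <class 'float'>, 'cx': <class 'float'>, 'cy': <class 'float'>, 'R': <class 'numpy.ndarray'>, 't': <class 'numpy.ndarray'>}
```

```bash
sleep 1
```

```text
(no output)
```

View pics/scene0.png

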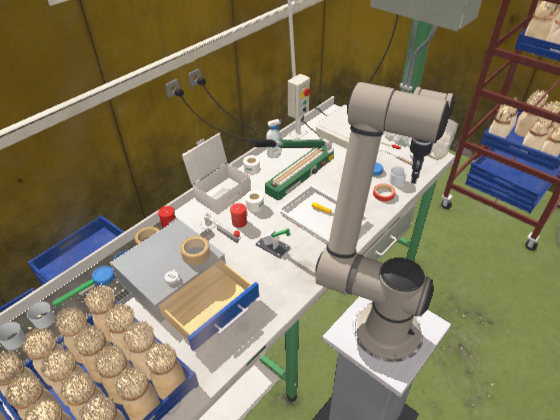

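View pics/top0.png

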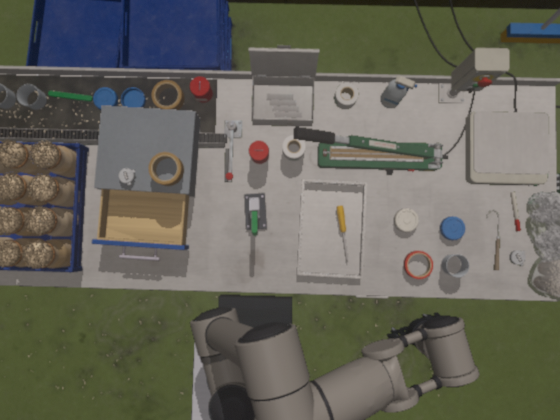

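The top view shows the tray around (332,230), the screwdriver with its handle at (341,218) and tip at (347,262), and the holder at (255,212) with the green brush handle. The open drawer is around (143,217), with its bar at (138,257).

```bash
cat > m.py <<'E'
from h import *
D={n:cam(n) for n in('top','scene')}
M={}
for n in D:
  for th in ['screwdriver','tray','brush','brush_holder','cabinet','cabinet_drawer0_handle','drawer_floor','tape_roll','blade_tin']:
    r=bot.silhouettes(n,th)
    for k in r[:2]:
        m=k['pixels'].astype(np.uint8); ys,xs=np.nonzero(m)
        print(n,th,round(k['confidence'],2),np.round(k['pixel'],1),m.sum(),(xs.min(),xs.max(),ys.min(),ys.max()) if len(xs) else '')
    if r: M[n+'_'+th]=r[0]['pixels']
np.savez('m.npz',**M)
d,f=D['top']
def rect(th,z):
    p=np.argwhere(M['top_'+th])[:,::-1].astype(np.float32)
    b=cv2.boxPoints(cv2.minAreaRect(p)); w=np.array([ray(d,f,q,z) for q in b]); print(th,np.round(b,1).tolist(),np.round(w,3).tolist(), 'c',w.mean(0).round(4),'sides',np.linalg.norm(w[1]-w[0]),np.linalg.norm(w[2]-w[1]))
rect('screwdriver',.014);rect('tray',.024);rect('brush_holder',.03);rect('cabinet',.1);rect('cabinet_drawer0_handle',.063)
o=np.array([cv2.cvtColor(d['frame'],cv2.COLOR_RGB2BGR)])[0]
b=cv2.resize(o[150:300,80:390],None,fx=2.58,fy=2.58,interpolation=cv2.INTER_CUBIC); cv2.imwrite('pics/topz.png',b)
E
python3 m.py
```

```text
top screwdriver 0.74 [143.1 177.7] 12763 (np.int64(91), np.int64(199), np.int64(105), np.int64(259))
top screwdriver 0.64 [342.  217.8] 195 (np.int64(336), np.int64(345), np.int64(205), np.int64(231))
top tray 0.69 [331.  226.9] 6075 (np.int64(297), np.int64(366), np.int64(179), np.int64(277))
top tray 0.16 [143.8 219.4] 5122 (np.int64(92), np.int64(188), np.int64(189), np.int64(259))
top brush 0.71 [256.4 225.1] 165 (np.int64(250), np.int64(257), np.int64(211), np.int64(234))
top brush_holder 0.58 [253.6 209.9] 652 (np.int64(244), np.int64(266), np.int64(193), np.int64(229))
top cabinet 0.96 [142.  175.6] 12831 (np.int64(92), np.int64(199), np.int64(105), np.int64(259))
top cabinet 0.21 [253.  220.8] 126 (np.int64(251), np.int64(256), np.int64(210), np.int64(234))
top cabinet_drawer0_handle 0.93 [140.6 217.1] 5088 (np.int64(92), np.int64(188), np.int64(189), np.int64(259))
top drawer_floor 0.84 [142.6 220.2] 5142 (np.int64(92), np.int64(188), np.int64(189), np.int64(259))
top tape_roll 0.72 [159.2 162.2] 525 (np.int64(149), np.int64(182), np.int64(152), np.int64(185))
top blade_tin 
[... 2144 characters left out ...]
68, 0.03], [0.477, 0.0, 0.03]] c [ 0.5385 -0.0287  0.03  ] sides 0.06950394110027551 0.11822847337517998
cabinet [[87.5999984741211, 255.1999969482422], [98.5, 102.5], [200.6999969482422, 109.80000305175781], [189.8000030517578, 262.5]] [[0.381, 0.484, 0.1], [0.866, 0.476, 0.1], [0.85, 0.149, 0.1], [0.367, 0.164, 0.1]] c [0.6159 0.318  0.1   ] sides 0.48470738588640117 0.32743481662178386
cabinet_drawer0_handle [[90.9000015258789, 255.5], [95.5999984741211, 187.1999969482422], [191.60000610351562, 193.8000030517578], [187.0, 262.0]] [[0.379, 0.488, 0.063], [0.598, 0.485, 0.063], [0.585, 0.174, 0.063], [0.366, 0.18, 0.063]] c [0.482  0.3319 0.063 ] sides 0.21937196790096292 0.3116517749623119
```

```bash
sleep 1
```

```text
(no output)
```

View pics/topz.png

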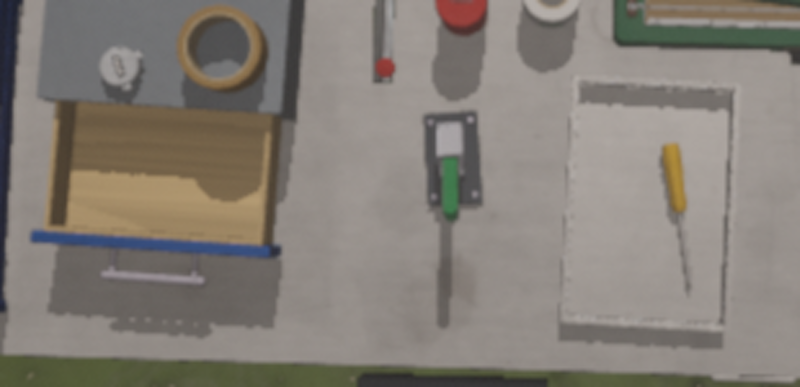

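```bash
cat > m2.py <<'E'
from h import *
d,f=cam('top'); 
def z2(p): return (np.array(p)+.5)/2.58-.5+np.array([80,150])
P=lambda p,z: ray(d,f,z2(p),z)
a=P((670,145),.014);b=P((680,210),.014);t=P((688,293),.012)
print('sd',a,b,t,np.linalg.norm(a-t),'angle',np.arctan2(*(a-t)[[1,0]]))
for p in [(424,116),(475,111),(482,203),(431,207)]: print('plate',P(p,.008))
print('bar',P((103,273),.063),P((204,281),.063))
print('tray corners',[P(p,.024).round(3) for p in [(575,78),(741,86),(724,330),(560,320)]])
print('front top edge outer',P((32,237),.09),P((278,252),.09))
print('cab edge',P((40,98),.1),P((283,113),.1))
print('brush tip',P((450,217),.12),P((450,217),.1))
s,g=cam('scene'); o=cv2.cvtColor(s['frame'],cv2.COLOR_RGB2BGR)
cv2.imwrite('pics/sz.png',cv2.resize(o[180:270,230:380],None,fx=5,fy=5,interpolation=cv2.INTER_CUBIC))
cv2.imwrite('pics/sz2.png',cv2.resize(o[210:360,100:280],None,fx=4,fy=4,interpolation=cv2.INTER_CUBIC))
E
python3 m2.py
```

```text
sd [ 0.56240127 -0.30768409  0.014     ] [ 0.47949081 -0.32196744  0.014     ] [ 0.37425391 -0.33428467  0.012     ] 0.19002900030066852 angle 0.14045078451559573
plate [0.59189071 0.00965215 0.008     ]
plate [ 0.60013222 -0.05607215  0.008     ]
plate [ 0.4816267  -0.06856026  0.008     ]
plate [ 0.47469369 -0.00314323  0.008     ]
bar [0.38099576 0.3964521  0.063     ] [0.37466655 0.27066476 0.063     ]
tray corners [array([ 0.644, -0.183,  0.024]), array([ 0.64 , -0.396,  0.024]), array([ 0.33 , -0.379,  0.024]), array([ 0.336, -0.172,  0.024])]
front top edge outer [0.4234279  0.47603809 0.09      ] [0.41357675 0.17500364 0.09      ]
cab edge [0.59278389 0.47136328 0.1       ] [0.58232008 0.17372532 0.1       ]
brush tip [ 0.46149221 -0.03445539  0.12      ] [ 0.46167824 -0.0332976   0.1       ]
```

```bash
sleep 1
```

```text
(no output)
```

View pics/sz.png

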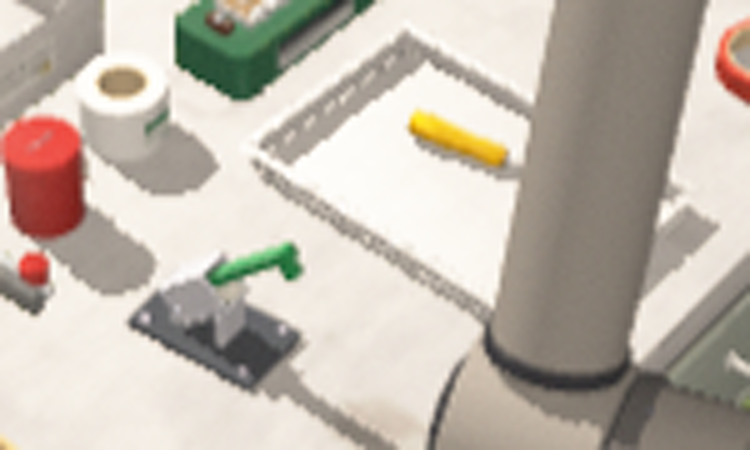

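View pics/sz2.png

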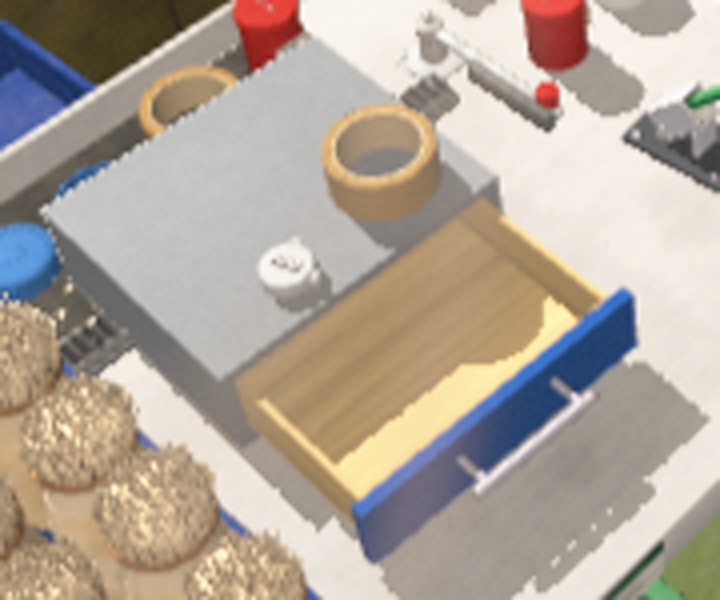

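Cross-checks all agree: screwdriver length 190 mm, plate about 118x66 mm, tray about 310x210 mm including the rim, and brush tip as predicted from the geometry. Next is a planner that prints the deltas.

```bash
cat > plan.py <<'E'
import sys
from h import *
def cur():
    s=bot.state(); q=s['ee_rot']; return s,np.array(s['tcp_pos']),Ro.from_quat([q[1],q[2],q[3],q[0]])
def go(p1,yv,xv=(0,0,-1)):
    """target: tool x=xv, tool y as near +-yv"""
    s,p,R=cur(); xv=np.array(xv,float);xv/=np.linalg.norm(xv)
    best=None
    for sg in(1,-1):
        y=np.array(yv,float)*sg; y-=xv*(y@xv); y/=np.linalg.norm(y)
        T=Ro.from_matrix(np.array([xv,y,np.cross(xv,y)]).T)
        w=(R.inv()*T).as_rotvec()
        if best is None or np.linalg.norm(w)<np.linalg.norm(best): best=w
    d=R.inv().apply(np.array(p1)-p)*100
    print('t',round(s['time_s'],2),'p',p.round(4),'q',np.round(s['q'],2),'grip',round(s['grip_width'],3),'F',np.round(s['force'],1))
    M=R.as_matrix();print('tool x',M[:,0].round(3),'y',M[:,1].round(3),'z',M[:,2].round(3))
    print('turn total',best.round(3),'shift cm (tool axes now)',d.round(2),'after-turn axes',Ro.from_rotvec(best).inv().apply(d).round(2))
    return best,d
E
python3 -c "
from plan import *
a=.14
go([.503,-.316,.10],[-np.sin(a),np.cos(a),0])"
```

```text
t 1.2 p [ 0.225  -0.4744  0.2042] q [-1.27  0.34  1.52  0.    1.28 -0.15] grip 1.001 F [ 0.8 -0.1 -0.1]
tool x [ 0. -0. -1.] y [ 0.428 -0.904  0.   ] z [-0.904 -0.428  0.   ]
turn total [ 0.303 -0.    -0.   ] shift cm (tool axes now) [ 10.42  -2.4  -31.91] after-turn axes [ 10.42 -11.8  -29.74]
```

>>> {"api": "send_rows", "payload": {
  "motion": "0.1 0 0 0 0 -3 1; 0.1 0 0 0 0 -3.5 1; 0.1 0 0 0 0 -3.5 1; 0 0 0 0 -2 -3.5 1; 0 0 0 0 -2 -3.5 1; 0 0 0 0 -2 -3.5 1; 0 0 0 0 -2 -3.5 1; 0 0 0 0 -1 -2 1"
}}

```text
time_s: 1.87
tcp_pos: [0.4719, -0.3309, 0.2035]
ee_rot: [-0.042, -0.706, -0.04, 0.706]
force: [-0.4, -0.4, 0.4]
grip_width: 1.005
```

```bash
python3 -c "
from plan import *
a=.14
go([.503,-.316,.10],[-np.sin(a),np.cos(a),0])"
```

```text
t 1.87 p [ 0.4719 -0.3309  0.2035] q [-0.74  0.44  1.38 -0.    1.32  0.71] grip 1.005 F [-0.4 -0.4  0.4]
tool x [-0.001 -0.002 -1.   ] y [ 0.116 -0.993  0.002] z [-0.993 -0.116  0.001]
turn total [-0.024  0.001 -0.002] shift cm (tool axes now) [10.34 -1.15 -3.27] after-turn axes [10.35 -1.04 -3.28]
```

>>> {"api": "send_rows", "payload": {
  "motion": "-0.024 0 0 2 -0.5 -1.5 1; 0 0 0 2 -0.5 -1.5 1; 0 0 0 2 0 0 1; 0 0 0 2 0 0 1; 0 0 0 2 0 0 1; 0 0 0 0 0 0 1; 0 0 0 0 0 0 1; 0 0 0 0 0 0 1"
}}

```text
time_s: 2.53
tcp_pos: [0.5095, -0.3111, 0.1012]
ee_rot: [0.055, 0.706, 0.052, -0.704]
force: [-0.7, -0.6, 0.6]
grip_width: 0.997
```

```bash
python3 -c "
from plan import *
a=.14
go([.503,-.316,.006],[-np.sin(a),np.cos(a),0])
d,f=cam('top');o=cv2.cvtColor(d['frame'],cv2.COLOR_RGB2BGR)
cv2.imwrite('pics/t1.png',cv2.resize(o[150:300,260:410],None,fx=4,fy=4))
d,f=cam('scene');o=cv2.cvtColor(d['frame'],cv2.COLOR_RGB2BGR)
cv2.imwrite('pics/s1.png',cv2.resize(o[150:270,230:380],None,fx=5,fy=5))
"
```

```text
t 2.53 p [ 0.5095 -0.3111  0.1012] q [-0.68  0.56  1.47 -0.    1.11  0.74] grip 0.997 F [-0.7 -0.6  0.6]
tool x [ 0.004 -0.004 -1.   ] y [ 0.152 -0.988  0.005] z [-0.988 -0.152 -0.003]
turn total [ 0.012 -0.003 -0.005] shift cm (tool axes now) [9.52 0.34 0.75] after-turn axes [9.52 0.4  0.71]
```

```bash
sleep 1
```

```text
(no output)
```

View pics/t1.png

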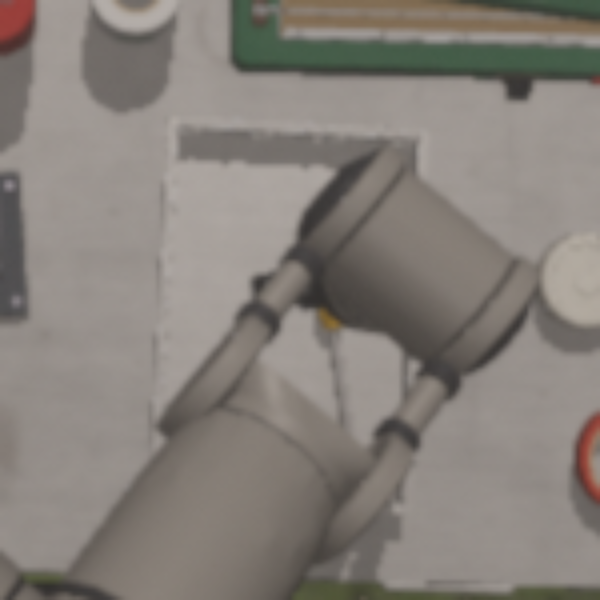

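View pics/s1.png

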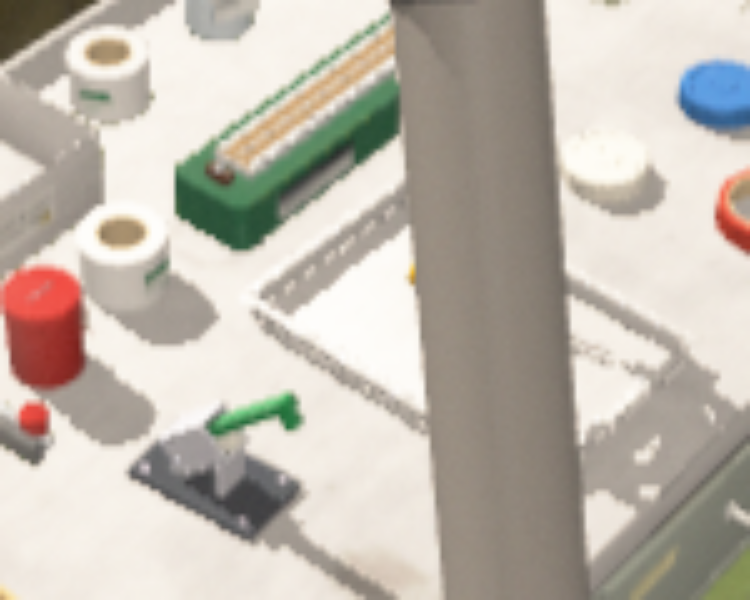

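The arm hides the grip, but the handle front at t1 (330,318) and the shaft line up with the plan. I'm descending.

>>> {"api": "send_rows", "payload": {
  "motion": "0.01 0 0 2 0.2 0.4 1; 0 0 0 2 0.15 0.35 1; 0 0 0 2 0 0 1; 0 0 0 1.5 0 0 1; 0 0 0 1 0 0 1; 0 0 0 0.5 0 0 1; 0 0 0 0 0 0 1; 0 0 0 0 0 0 1"
}}

```text
time_s: 3.3
tcp_pos: [0.5096, -0.3237, 0.0204]
ee_rot: [0.057, 0.713, 0.042, -0.698]
force: [-0.1, 0.2, 1.3]
grip_width: 0.998
```

```bash
python3 -c "
from plan import *
a=.14
go([.503,-.316,.006],[-np.sin(a),np.cos(a),0])
"
```

```text
t 3.3 p [ 0.5096 -0.3237  0.0204] q [-0.69  0.66  1.55 -0.    0.91  0.74] grip 0.998 F [-0.1  0.2  1.3]
tool x [ 0.023 -0.02  -1.   ] y [ 0.139 -0.99   0.023] z [-0.99  -0.139 -0.02 ]
turn total [-0.    -0.02  -0.023] shift cm (tool axes now) [ 1.41 -0.89  0.57] after-turn axes [ 1.44 -0.85  0.54]
```

>>> {"api": "send_rows", "payload": {
  "motion": "0 -0.02 -0.022 0.4 -0.4 0.3 1; 0 0 0 0.5 -0.4 0.2 1; 0 0 0 0.4 0 0 1; 0 0 0 0 0 0 1; 0 0 0 0 0 0 1; 0 0 0 0 0 0 1; 0 0 0 0 0 0 1; 0 0 0 0 0 0 1"
}}

```text
time_s: 3.97
tcp_pos: [0.5061, -0.3181, 0.0117]
ee_rot: [0.052, 0.708, 0.047, -0.703]
force: [0.2, -0.1, -0.0]
grip_width: 0.996
```

```bash
python3 -c "
from plan import *
a=.14
go([.503,-.316,.006],[-np.sin(a),np.cos(a),0])
"
```

```text
t 3.97 p [ 0.5061 -0.3181  0.0117] q [-0.69  0.67  1.55 -0.    0.91  0.74] grip 0.996 F [ 0.2 -0.1 -0. ]
tool x [ 0.008 -0.007 -1.   ] y [ 0.14  -0.99   0.008] z [-0.99  -0.14  -0.007]
turn total [ 0.    -0.007 -0.008] shift cm (tool axes now) [ 0.56 -0.26  0.28] after-turn axes [ 0.57 -0.25  0.27]
```

>>> {"api": "send_rows", "payload": {
  "motion": "0 -0.007 -0.008 0.6 -0.3 0.3 1; 0 0 0 0.2 0 0 1; 0 0 0 0 0 0 -1; 0 0 0 0 0 0 -1; 0 0 0 0 0 0 -1; 0 0 0 0 0 0 -1; 0 0 0 0 0 0 -1; 0 0 0 0 0 0 -1"
}}

```text
time_s: 4.63
tcp_pos: [0.5024, -0.3155, 0.0027]
ee_rot: [-0.049, -0.705, -0.05, 0.706]
force: [0.2, 0.4, 0.3]
grip_width: 0.137
```

```bash
python3 -c "
from plan import *
a=.14
go([.503,-.316,.006],[-np.sin(a),np.cos(a),0])
"
```

```text
t 4.63 p [ 0.5024 -0.3155  0.0027] q [-0.69  0.68  1.56 -0.    0.9   0.74] grip 0.137 F [0.2 0.4 0.3]
tool x [-0.001  0.    -1.   ] y [ 0.139 -0.99  -0.   ] z [-0.99  -0.139  0.001]
turn total [-0.     0.001  0.   ] shift cm (tool axes now) [-0.33  0.06 -0.05] after-turn axes [-0.33  0.06 -0.05]
```

>>> {"api": "send_rows", "payload": {
  "motion": "0 0 0 -0.2 0 0 -1; 0 0 0 0 0 0 -1; 0 0 0 -1 0 0 -1; 0 0 0 -2 0 0 -1; 0 0 0 -2 0 0 -1; 0 0 0 -2 0 0 -1; 0 0 0 -2 0 0 -1; 0 0 0 0 0 0 -1"
}}

```text
time_s: 5.3
tcp_pos: [0.5021, -0.3151, 0.1013]
ee_rot: [-0.049, -0.705, -0.05, 0.706]
force: [0.2, -0.4, 0.3]
grip_width: 0.0
```

```bash
python3 -c "
from plan import *
a=.14
go([.503,-.316,.2],[-np.sin(a),np.cos(a),0])
d,f=cam('top');o=cv2.cvtColor(d['frame'],cv2.COLOR_RGB2BGR)
cv2.imwrite('pics/t2.png',cv2.resize(o[150:300,260:410],None,fx=4,fy=4))
"
```

```text
t 5.3 p [ 0.5021 -0.3151  0.1013] q [-0.69  0.56  1.47 -0.    1.11  0.74] grip 0.0 F [ 0.2 -0.4  0.3]
tool x [-0.002  0.001 -1.   ] y [ 0.139 -0.99  -0.001] z [-0.99  -0.139  0.002]
turn total [-0.     0.002  0.001] shift cm (tool axes now) [-9.87  0.08 -0.06] after-turn axes [-9.87  0.1  -0.08]
```

```bash
sleep 1
```

```text
(no output)
```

View pics/t2.png

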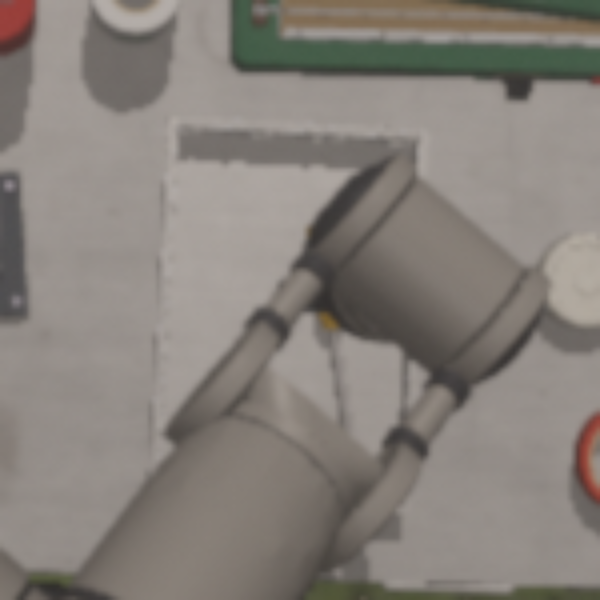

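The fingers closed on nothing and the screwdriver is still in the tray (handle front at t2 (330,318)). I'm moving clear for a clean look.

>>> {"api": "send_rows", "payload": {
  "motion": "0 0 0 -3 3 3 1; 0 0 0 -3 3 3 1; 0 0 0 -2 3 3 1; 0 0 0 0 3 3 1; 0 0 0 0 3 3 1; 0 0 0 0 3 3 1; 0 0 0 0 3 0 1; 0 0 0 0 0 0 1"
}}

```text
time_s: 6.02
tcp_pos: [0.359, -0.5349, 0.166]
ee_rot: [-0.049, -0.702, -0.055, 0.708]
force: [0.2, 1.6, -0.2]
grip_width: 0.997
```

```bash
python3 -c "
from plan import *
print(bot.state()['tcp_pos'],bot.state()['grip_width'])
d,f=cam('top');o=cv2.cvtColor(d['frame'],cv2.COLOR_RGB2BGR)
print(proj(d,f,[.503,-.316,.014]))
cv2.imwrite('pics/t3.png',cv2.resize(o[170:290,290:410],None,fx=5,fy=5,interpolation=cv2.INTER_CUBIC))
d,f=cam('scene');o=cv2.cvtColor(d['frame'],cv2.COLOR_RGB2BGR)
print(proj(d,f,[.503,-.316,.014]),proj(d,f,[.56,-.308,.014]))
cv2.imwrite('pics/s3.png',cv2.resize(o[160:260,260:410],None,fx=5,fy=5,interpolation=cv2.INTER_CUBIC))
"
```

```text
[ 0.35896422 -0.53486882  0.16600481] 0.996932887401925
[341.57592192 223.91033434]
[325.13867866 209.14449364] [313.1967582  204.11660767]
```

```bash
sleep 1
```

```text
(no output)
```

View pics/t3.png

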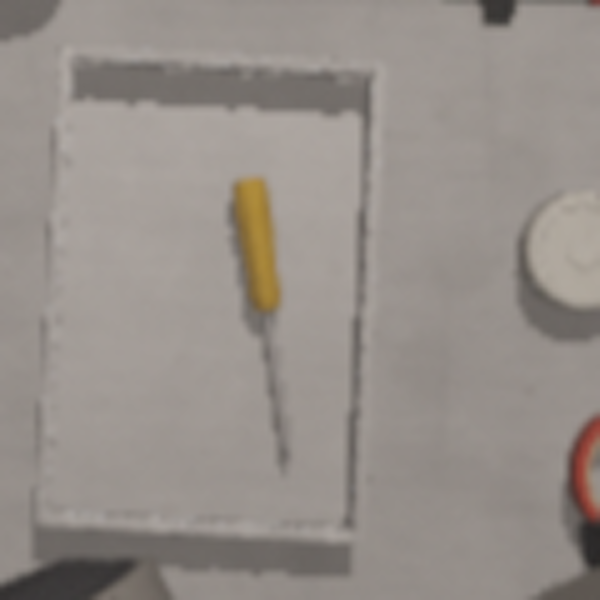

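View pics/s3.png

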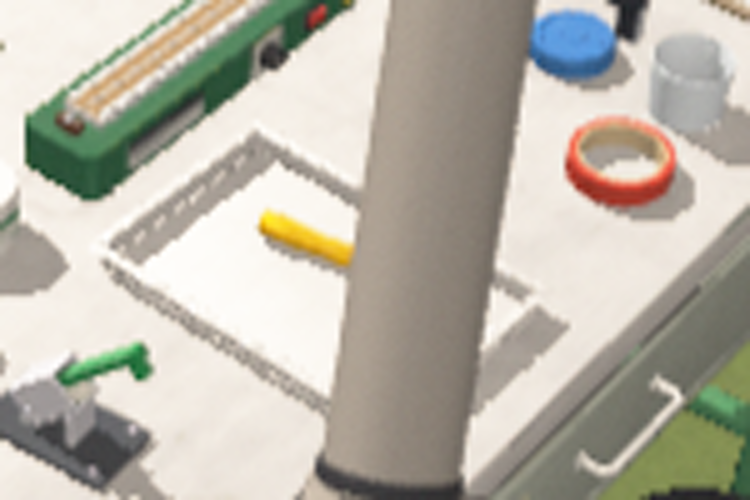

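```bash
python3 -c "
from plan import *
s,p,R=cur()
for n in('top','scene'):
    d,f=cam(n);o=cv2.cvtColor(d['frame'],cv2.COLOR_RGB2BGR)
    u=proj(d,f,p); print(n,u, [proj(d,f,R.apply([0,y,0])+p).round(1) for y in(-.0425,.0425)])
    c=np.clip((u-60).astype(int),0,[440,300]); o=cv2.resize(o[c[1]:c[1]+120,c[0]:c[0]+120],None,fx=5,fy=5,interpolation=cv2.INTER_CUBIC)
    cv2.circle(o,tuple(int(v) for v in (u-c)*5+2),5,(255,0,255),2); cv2.imwrite('pics/'+n+'4.png',o)
"
```

```text
top [420.56846818 272.89885094] [array([406.3, 274.7]), array([434.9, 271.1])]
scene [387.79294591 169.75746023] [array([383.5, 175.3]), array([392. , 164.3])]
```

```bash
sleep 1
```

```text
(no output)
```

View pics/top4.png

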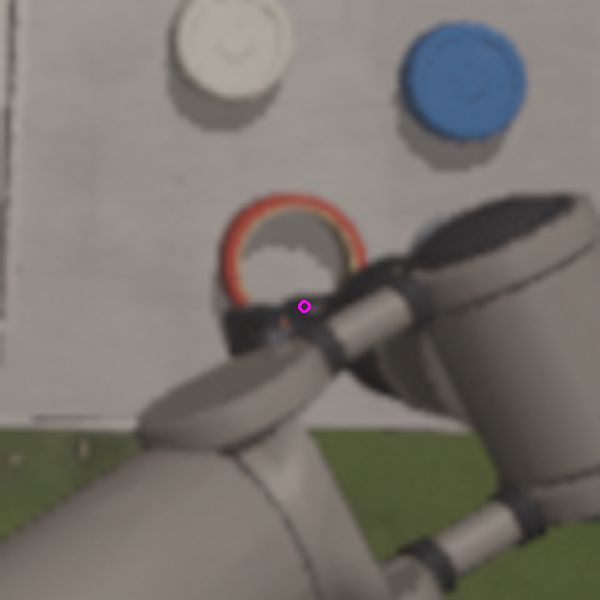

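View pics/scene4.png

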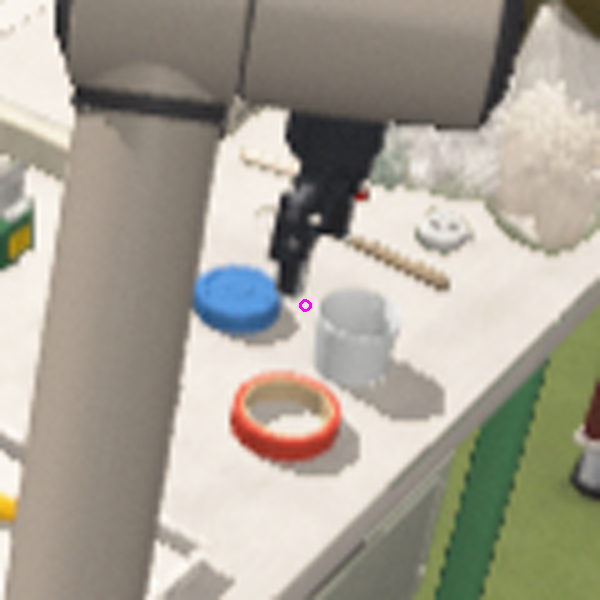

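The fingertips in the scene picture, around zoom (287,292) and (335,237), sit about 7 px above where the reported TCP projects. That would be roughly 30 mm too high. I'm checking with the fingers shut.

>>> {"api": "send_rows", "payload": {
  "motion": "0 0 0 0 0 0 -1; 0 0 0 0 0 0 -1; 0 0 0 0 0 0 -1; 0 0 0 0 0 0 -1; 0 0 0 0 0 0 -1; 0 0 0 0 0 0 -1; 0 0 0 0 0 0 -1; 0 0 0 0 0 0 -1"
}}

```text
time_s: 6.88
tcp_pos: [0.3651, -0.5233, 0.168]
ee_rot: [-0.052, -0.702, -0.061, 0.708]
force: [-0.9, -0.6, -0.8]
grip_width: -0.002
```

```bash
cat > v.py <<'E'
from plan import *
s,p,R=cur()
print(p,s['grip_width'],s['force'])
for n in('top','scene'):
    d,f=cam(n);o=cv2.cvtColor(d['frame'],cv2.COLOR_RGB2BGR)
    u=proj(d,f,p); 
    c=np.clip((u-40).astype(int),0,[480,340]); o=cv2.resize(o[c[1]:c[1]+80,c[0]:c[0]+80],None,fx=7,fy=7,interpolation=cv2.INTER_CUBIC)
    for k in (0,-.01,-.02,-.03,-.04,-.05):
        q=(proj(d,f,p+R.apply([k,0,0]))-c)*7+3; cv2.circle(o,tuple(int(v) for v in q),3,(255,0,255),1)
    cv2.imwrite('pics/'+n+sys.argv[1]+'.png',o)
E
python3 v.py 5
```

```text
[ 0.36510941 -0.52326106  0.16800832] -0.001518508781535943 [-0.88717326 -0.58410991 -0.75770403]
```

```bash
sleep 1
```

```text
(no output)
```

View pics/top5.png

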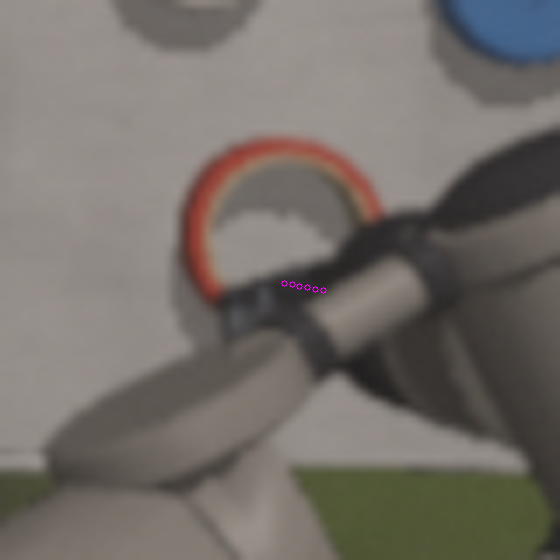

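View pics/scene5.png

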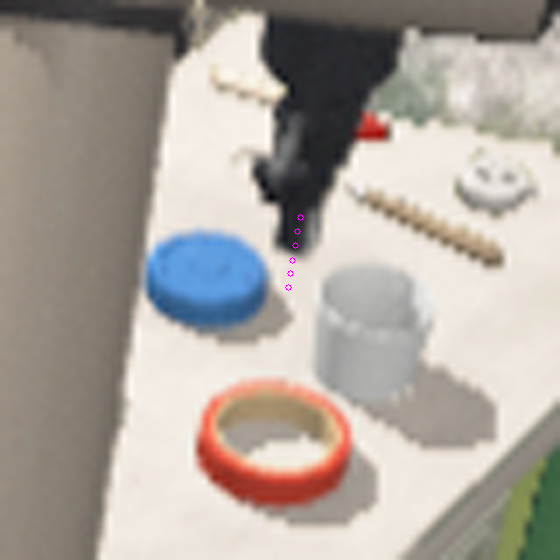

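In scene5 the shut fingertips end at (295,252), about 25 mm behind the reported TCP. The closed fingers also passed over the 25 mm high handle. So the reported TCP lies about 25 mm beyond the true fingertips, and I'll use the corrected tip from here on.

```bash
sed -i "s|d=R.inv().apply(np.array(p1)-p)\*100|p=p-R.apply([.025,0,0]); d=R.inv().apply(np.array(p1)-p+(.0 if True else 0))*100|" plan.py
python3 -c "
from plan import *
a=.14
go([.503,-.316,.10],[-np.sin(a),np.cos(a),0])
"
```

```text
t 6.98 p [ 0.3653 -0.5236  0.193 ] q [-1.08  0.59  1.22 -0.    1.34  0.33] grip 0.005 F [ 1.6 -0.1  0.2]
tool x [-0.009  0.011 -1.   ] y [ 0.159 -0.987 -0.012] z [-0.987 -0.159  0.008]
turn total [0.02  0.008 0.012] shift cm (tool axes now) [  9.39 -18.19 -16.97] after-turn axes [  9.3  -18.64 -16.54]
```

>>> {"api": "send_rows", "payload": {
  "motion": "0.02 0.008 0.012 0 -3 -2.8 1; 0 0 0 0 -3 -2.8 1; 0 0 0 0 -3 -2.8 1; 0 0 0 1 -3 -2.8 1; 0 0 0 2 -3 -2.8 1; 0 0 0 2 -2.5 -2 1; 0 0 0 1 -1 -0.5 1; 0 0 0 0 0 0 1"
}}

```text
time_s: 7.65
tcp_pos: [0.5041, -0.3166, 0.1081]
ee_rot: [0.048, 0.707, 0.044, -0.704]
force: [-0.5, 0.6, -0.2]
grip_width: 0.998
```

```bash
python3 -c "
from plan import *
a=.14
go([.503,-.316,.008],[-np.sin(a),np.cos(a),0])
"
```

```text
t 7.65 p [ 0.504  -0.3165  0.1331] q [-0.69  0.55  1.46 -0.    1.12  0.75] grip 0.998 F [-0.5  0.6 -0.2]
tool x [ 0.004 -0.005 -1.   ] y [ 0.13  -0.991  0.006] z [-0.992 -0.13  -0.003]
turn total [-0.01  -0.003 -0.006] shift cm (tool axes now) [12.51 -0.13  0.14] after-turn axes [12.51 -0.06  0.1 ]
```

>>> {"api": "send_rows", "payload": {
  "motion": "-0.01 -0.003 -0.006 1.5 0 0 1; 0 0 0 1.5 0 0 1; 0 0 0 1.5 0 0 1; 0 0 0 1.5 0 0 1; 0 0 0 1.5 0 0 1; 0 0 0 1.5 0 0 1; 0 0 0 1 0 0 1; 0 0 0 0.5 0 0 1"
}}

```text
time_s: 8.32
tcp_pos: [0.5031, -0.3285, -0.0009]
ee_rot: [0.051, 0.707, 0.046, -0.704]
force: [0.3, -0.0, 0.7]
grip_width: 0.998
```

```bash
python3 -c "
from plan import *
a=.14
go([.503,-.316,.008],[-np.sin(a),np.cos(a),0])
"
```

```text
t 8.32 p [ 0.503  -0.3283  0.0241] q [-0.71  0.7   1.54 -0.    0.89  0.73] grip 0.998 F [ 0.3 -0.   0.7]
tool x [ 0.005 -0.006 -1.   ] y [ 0.137 -0.991  0.007] z [-0.991 -0.137 -0.004]
turn total [-0.003 -0.004 -0.007] shift cm (tool axes now) [ 1.61 -1.23 -0.17] after-turn axes [ 1.61 -1.22 -0.18]
```

>>> {"api": "send_rows", "payload": {
  "motion": "0 -0.004 -0.007 0 -0.7 -0.1 1; 0 0 0 0 -0.5 -0.1 1; 0 0 0 0.3 0 0 1; 0 0 0 0.5 0 0 1; 0 0 0 0.4 0 0 1; 0 0 0 0.2 0 0 1; 0 0 0 0 0 0 1; 0 0 0 0 0 0 1"
}}

```text
time_s: 8.98
tcp_pos: [0.5038, -0.3178, -0.0146]
ee_rot: [0.048, 0.706, 0.047, -0.705]
force: [0.9, -0.4, -0.7]
grip_width: 1.002
```

```bash
python3 -c "
from plan import *
a=.14
go([.503,-.316,.008],[-np.sin(a),np.cos(a),0])
"
```

```text
t 8.98 p [ 0.5038 -0.3178  0.0104] q [-0.69  0.71  1.56  0.    0.87  0.74] grip 1.002 F [ 0.9 -0.4 -0.7]
tool x [ 0.002 -0.001 -1.   ] y [ 0.135 -0.991  0.002] z [-0.991 -0.135 -0.002]
turn total [-0.004 -0.002 -0.002] shift cm (tool axes now) [ 0.24 -0.19  0.05] after-turn axes [ 0.24 -0.19  0.05]
```

>>> {"api": "send_rows", "payload": {
  "motion": "0 0 0 0.2 -0.2 0 1; 0 0 0 0 0 0 -1; 0 0 0 0 0 0 -1; 0 0 0 0 0 0 -1; 0 0 0 0 0 0 -1; 0 0 0 0 0 0 -1; 0 0 0 0 0 0 -1; 0 0 0 0 0 0 -1"
}}

```text
time_s: 9.65
tcp_pos: [0.5042, -0.3162, -0.0158]
ee_rot: [0.049, 0.707, 0.047, -0.704]
force: [0.2, -0.1, -0.5]
grip_width: 0.232
```

>>> {"api": "send_rows", "payload": {
  "motion": "0 0 0 0 0 0 -1; 0 0 0 -1 0 0 -1; 0 0 0 -2.5 0 0 -1; 0 0 0 -3.5 0 0 -1; 0 0 0 -3.5 0 0 -1; 0 0 0 -3.5 0 0 -1; 0 0 0 -3.5 0 0 -1; 0 0 0 -2 0 0 -1"
}}

```text
time_s: 10.32
tcp_pos: [0.4997, -0.3127, 0.1838]
ee_rot: [-0.045, -0.703, -0.051, 0.708]
force: [0.3, -1.1, -1.3]
grip_width: 0.233
```

```bash
python3 -c "
from plan import *
b=-.04
go([.51,.329,.21],[1,b,0])
d,f=cam('top');save(d,'t6.png')
d,f=cam('scene');save(d,'s6.png')
"
```

```text
t 10.32 p [ 0.4999 -0.3129  0.2088] q [-0.69  0.48  1.36  0.    1.31  0.75] grip 0.233 F [ 0.3 -1.1 -1.3]
tool x [-0.008  0.008 -1.   ] y [ 0.135 -0.991 -0.009] z [-0.991 -0.135  0.007]
turn total [-1.395  0.     0.012] shift cm (tool axes now) [  0.36 -63.46  -9.68] after-turn axes [ -0.12  -1.56 -64.18]
```

```bash
sleep 1
```

```text
(no output)
```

View pics/t6.png

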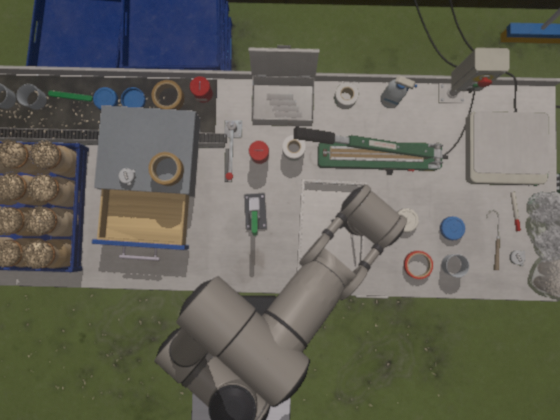

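The shaft shows at (361,245) under the wrist, away from its old spot, and the grip holds at 0.233. The screwdriver is held, so next I'm carrying it to the drawer.

```bash
cat >> plan.py <<'E'
def rows(best,d,N):
    for i in range(N):
        Ri=Ro.from_rotvec(best*i/N); print(i,(best/N).round(3),Ri.inv().apply(d/N).round(2))
E
python3 -c "
from plan import *
b=-.04
rows(*go([.508,.364,.21],[1,b,0]),20)
"
```

```text
t 10.42 p [ 0.5008 -0.3136  0.2094] q [-0.69  0.48  1.36  0.    1.31  0.75] grip 0.233 F [ 0.4 -0.4 -0.1]
tool x [-0.005  0.005 -1.   ] y [ 0.135 -0.991 -0.006] z [-0.991 -0.135  0.004]
turn total [-1.395 -0.     0.008] shift cm (tool axes now) [  0.28 -67.04  -9.88] after-turn axes [-6.000e-02 -1.990e+00 -6.774e+01]
0 [-0.07 -0.    0.  ] [ 0.01 -3.35 -0.49]
1 [-0.07 -0.    0.  ] [ 0.01 -3.31 -0.73]
2 [-0.07 -0.    0.  ] [ 0.01 -3.25 -0.96]
3 [-0.07 -0.    0.  ] [ 0.01 -3.18 -1.18]
4 [-0.07 -0.    0.  ] [ 0.01 -3.09 -1.4 ]
5 [-0.07 -0.    0.  ] [ 0.01 -2.98 -1.61]
6 [-0.07 -0.    0.  ] [ 0.01 -2.86 -1.81]
7 [-0.07 -0.    0.  ] [ 0.01 -2.73 -2.01]
8 [-0.07 -0.    0.  ] [ 0.   -2.58 -2.19]
9 [-0.07 -0.    0.  ] [ 0.   -2.42 -2.37]
10 [-0.07 -0.    0.  ] [ 0.   -2.25 -2.53]
11 [-0.07 -0.    0.  ] [ 0.   -2.07 -2.68]
12 [-0.07 -0.    0.  ] [ 0.   -1.88 -2.82]
13 [-0.07 -0.    0.  ] [-0.   -1.68 -2.94]
14 [-0.07 -0.    0.  ] [-0.   -1.47 -3.05]
15 [-0.07 -0.    0.  ] [-0.   -1.25 -3.15]
16 [-0.07 -0.    0.  ] [-0.   -1.03 -3.23]
17 [-0.07 -0.    0.  ] [-0.   -0.8  -3.29]
18 [-0.07 -0.    0.  ] [-0.   -0.57 -3.34]
19 [-0.07 -0.    0.  ] [-0.   -0.34 -3.37]
```

>>> {"api": "send_rows", "payload": {
  "motion": "-0.07 0 0 -0.2 -2.5 -0.4 -1; -0.07 0 0 -0.2 -3.3 -0.7 -1; -0.07 0 0 0 -3.3 -1 -1; -0.07 0 0 0 -3.2 -1.2 -1; -0.07 0 0 0 -3.1 -1.4 -1; -0.07 0 0 0 -3 -1.6 -1; -0.07 0 0 0 -2.9 -1.8 -1; -0.07 0 0 0 -2.7 -2 -1"
}}

```text
time_s: 11.08
tcp_pos: [0.4966, -0.0453, 0.1855]
ee_rot: [-0.242, -0.66, -0.249, 0.667]
force: [-0.3, 0.5, -0.8]
grip_width: 0.231
```

```bash
python3 -c "
from plan import *
b=-.04
rows(*go([.508,.364,.21],[1,b,0]),12)
"
```

```text
t 11.08 p [ 0.4969 -0.0455  0.2105] q [-0.25  0.32  1.61  0.    1.22  0.62] grip 0.231 F [-0.3  0.5 -0.8]
tool x [-0.012  0.006 -1.   ] y [ 0.65  -0.759 -0.012] z [-0.759 -0.651  0.006]
turn total [-0.823  0.     0.014] shift cm (tool axes now) [  0.26 -30.38 -27.48] after-turn axes [  0.05  -0.53 -40.96]
0 [-0.069  0.     0.001] [ 0.02 -2.53 -2.29]
1 [-0.069  0.     0.001] [ 0.02 -2.37 -2.46]
2 [-0.069  0.     0.001] [ 0.02 -2.19 -2.61]
3 [-0.069  0.     0.001] [ 0.01 -2.01 -2.76]
4 [-0.069  0.     0.001] [ 0.01 -1.82 -2.89]
5 [-0.069  0.     0.001] [ 0.01 -1.61 -3.01]
6 [-0.069  0.     0.001] [ 0.01 -1.41 -3.11]
7 [-0.069  0.     0.001] [ 0.01 -1.19 -3.2 ]
8 [-0.069  0.     0.001] [ 0.01 -0.97 -3.27]
9 [-0.069  0.     0.001] [ 0.01 -0.74 -3.33]
10 [-0.069  0.     0.001] [ 0.   -0.51 -3.38]
11 [-0.069  0.     0.001] [ 0.   -0.28 -3.4 ]
```

>>> {"api": "send_rows", "payload": {
  "motion": "-0.07 0 0 0 -2.5 -2.3 -1; -0.07 0 0 0 -2.4 -2.5 -1; -0.07 0 0 0 -2.2 -2.6 -1; -0.07 0 0 0 -2 -2.8 -1; -0.07 0 0 0 -1.8 -2.9 -1; -0.07 0 0 0 -1.6 -3 -1; -0.07 0 0 0 -1.4 -3.1 -1; -0.07 0 0 0 -1.2 -3.2 -1"
}}

```text
time_s: 11.75
tcp_pos: [0.4916, 0.2414, 0.1814]
ee_rot: [-0.42, -0.557, -0.434, 0.57]
force: [-0.4, -0.4, -0.5]
grip_width: 0.233
```

```bash
python3 -c "
from plan import *
b=-.04
rows(*go([.508,.364,.21],[1,b,0]),5)
"
```

```text
t 11.75 p [0.4922 0.2413 0.2064] q [0.31 0.42 1.48 0.01 1.27 0.58] grip 0.233 F [-0.4 -0.4 -0.5]
tool x [-0.025  0.004 -1.   ] y [ 0.962 -0.271 -0.026] z [-0.271 -0.963  0.003]
turn total [-0.234 -0.     0.026] shift cm (tool axes now) [ -0.34  -1.82 -12.23] after-turn axes [ -0.36   1.08 -12.32]
0 [-0.047 -0.     0.005] [-0.07 -0.36 -2.45]
1 [-0.047 -0.     0.005] [-0.07 -0.25 -2.46]
2 [-0.047 -0.     0.005] [-0.07 -0.13 -2.47]
3 [-0.047 -0.     0.005] [-0.07 -0.02 -2.47]
4 [-0.047 -0.     0.005] [-0.07  0.1  -2.47]
```

>>> {"api": "send_rows", "payload": {
  "motion": "-0.05 0 0.005 0 -0.4 -2.4 -1; -0.05 0 0.005 0 -0.2 -2.4 -1; -0.05 0 0.005 0 0 -2.4 -1; -0.05 0 0.005 0 0.2 -2.3 -1; -0.03 0 0.005 0 0.4 -1.5 -1; 0 0 0 0 0.2 -0.5 -1; 0 0 0 0 0 0 -1; 0 0 0 0 0 0 -1"
}}

```text
time_s: 12.42
tcp_pos: [0.5056, 0.3665, 0.1732]
ee_rot: [-0.492, -0.5, -0.497, 0.51]
force: [-0.5, 0.2, -0.6]
grip_width: 0.229
```

```bash
python3 -c "
from plan import *
b=-.04
rows(*go([.508,.364,.045],[1,b,0]),5)
d,f=cam('top');o=cv2.cvtColor(d['frame'],cv2.COLOR_RGB2BGR)
cv2.imwrite('pics/t7.png',cv2.resize(o[130:290,60:220],None,fx=3.7,fy=3.7))
d,f=cam('scene');o=cv2.cvtColor(d['frame'],cv2.COLOR_RGB2BGR)
cv2.imwrite('pics/s7.png',cv2.resize(o[180:360,100:280],None,fx=3.3,fy=3.3))
"
```

```text
t 12.42 p [0.5059 0.3667 0.1982] q [0.5  0.56 1.26 0.   1.34 0.52] grip 0.229 F [-0.5  0.2 -0.6]
tool x [-0.014 -0.005 -1.   ] y [ 1.    -0.021 -0.014] z [-0.021 -1.     0.005]
turn total [0.019 0.005 0.014] shift cm (tool axes now) [15.31  0.43  0.19] after-turn axes [15.32  0.22  0.26]
0 [0.004 0.001 0.003] [3.06 0.09 0.04]
1 [0.004 0.001 0.003] [3.06 0.08 0.04]
2 [0.004 0.001 0.003] [3.06 0.07 0.04]
3 [0.004 0.001 0.003] [3.06 0.06 0.05]
4 [0.004 0.001 0.003] [3.06 0.05 0.05]
```

```bash
sleep 1
```

```text
(no output)
```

View pics/t7.png

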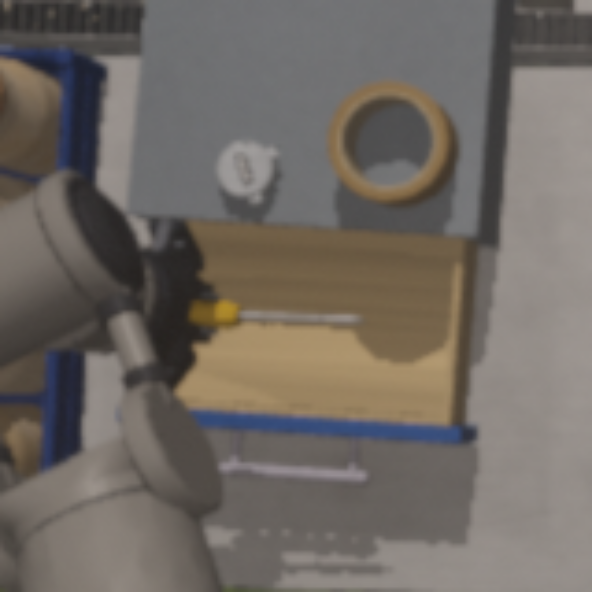

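View pics/s7.png

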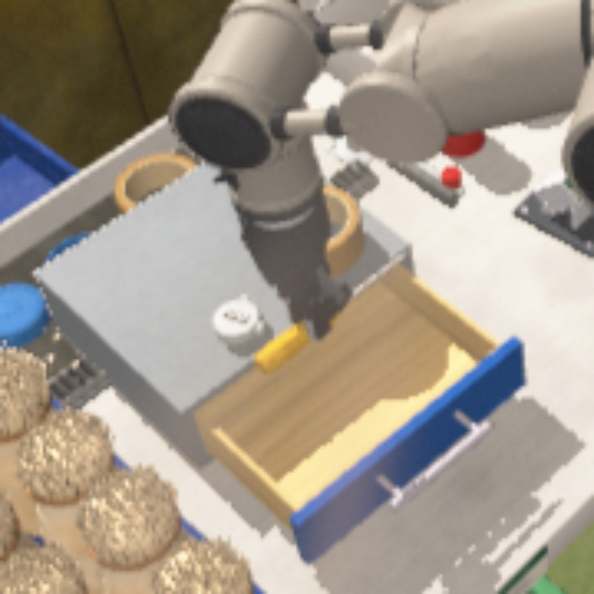

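t7 shows the screwdriver lying across the drawer opening, with its handle at (210,313) and tip at (358,320). s7 agrees. I'm lowering it.

>>> {"api": "send_rows", "payload": {
  "motion": "0.015 0.005 0.01 1.5 0.1 0.1 -1; 0 0 0 2 0.1 0.1 -1; 0 0 0 2 0 0 -1; 0 0 0 2 0 0 -1; 0 0 0 2 0 0 -1; 0 0 0 2 0 0 -1; 0 0 0 1 0 0 -1; 0 0 0 0.5 0 0 -1"
}}

```text
time_s: 13.18
tcp_pos: [0.511, 0.3557, 0.0442]
ee_rot: [0.487, 0.515, 0.487, -0.511]
force: [0.2, 0.2, -1.3]
grip_width: 0.231
```

```bash
python3 -c "
from plan import *
b=-.04
go([.508,.364,.035],[1,b,0])
"
```

```text
t 13.18 p [0.5109 0.3556 0.0692] q [0.48 0.67 1.44 0.   1.03 0.54] grip 0.231 F [ 0.2  0.2 -1.3]
tool x [ 0.004  0.003 -1.   ] y [ 0.999 -0.052  0.004] z [-0.052 -0.999 -0.003]
turn total [-0.012 -0.003 -0.004] shift cm (tool axes now) [ 3.42 -0.35 -0.81] after-turn axes [ 3.42 -0.32 -0.83]
```

>>> {"api": "send_rows", "payload": {
  "motion": "-0.012 -0.003 -0.004 0.5 -0.2 -0.5 -1; 0 0 0 1 -0.1 -0.3 -1; 0 0 0 0.8 0 0 -1; 0 0 0 0.6 0 0 -1; 0 0 0 0.3 0 0 -1; 0 0 0 0.1 0 0 -1; 0 0 0 0 0 0 -1; 0 0 0 0 0 0 -1"
}}

```text
time_s: 13.85
tcp_pos: [0.5099, 0.3646, 0.0108]
ee_rot: [0.49, 0.511, 0.49, -0.509]
force: [-0.0, -1.2, -0.7]
grip_width: 0.233
```

```bash
python3 -c "
from plan import *
b=-.04
go([.508,.364,.035],[1,b,0])
"
```

```text
t 13.85 p [0.5098 0.3645 0.0358] q [0.5  0.72 1.45 0.   0.97 0.54] grip 0.233 F [-0.  -1.2 -0.7]
tool x [ 0.003  0.002 -1.   ] y [ 0.999 -0.04   0.003] z [-0.04  -0.999 -0.002]
turn total [-0.    -0.002 -0.003] shift cm (tool axes now) [ 0.08 -0.18  0.06] after-turn axes [ 0.08 -0.18  0.06]
```

>>> {"api": "send_rows", "payload": {
  "motion": "0 0 0 0.1 0 0 -1; 0 0 0 0 0 0 -0.2; 0 0 0 0 0 0 0.2; 0 0 0 0 0 0 0.5; 0 0 0 0 0 0 0.5; 0 0 0 0 0 0 0.5; 0 0 0 0 0 0 0.5; 0 0 0 0 0 0 0.5"
}}

```text
time_s: 14.52
tcp_pos: [0.5113, 0.3652, 0.012]
ee_rot: [0.49, 0.513, 0.489, -0.507]
force: [0.1, -0.1, 0.7]
grip_width: 0.747
```

>>> {"api": "send_rows", "payload": {
  "motion": "0 0 0 -1 0 0 0.5; 0 0 0 -2 0 0 0.5; 0 0 0 -3 0 0 0.5; 0 0 0 -3 0 0 0.5; 0 0 0 -3 0 0 0.5; 0 0 0 -3 0 0 0.5; 0 0 0 -2 -3 0 0.5; 0 0 0 0 -3 0 0.5"
}}

```text
time_s: 15.18
tcp_pos: [0.4524, 0.3656, 0.1917]
ee_rot: [0.489, 0.513, 0.488, -0.509]
force: [0.7, 0.4, 0.8]
grip_width: 0.753
```

```bash
python3 -c "
from plan import *
rows(*go([.318,.336,.17],[1,-.04,0]),5)
d,f=cam('top');o=cv2.cvtColor(d['frame'],cv2.COLOR_RGB2BGR)
cv2.imwrite('pics/t8.png',cv2.resize(o[130:290,60:220],None,fx=3.7,fy=3.7))
d,f=cam('scene');o=cv2.cvtColor(d['frame'],cv2.COLOR_RGB2BGR)
cv2.imwrite('pics/s8.png',cv2.resize(o[180:360,100:280],None,fx=3.3,fy=3.3))
"
```

```text
t 15.18 p [0.4523 0.3655 0.2167] q [ 0.55  0.45  1.39 -0.    1.29  0.59] grip 0.753 F [0.7 0.4 0.8]
tool x [ 0.006  0.003 -1.   ] y [ 0.999 -0.045  0.006] z [-0.045 -0.999 -0.003]
turn total [-0.005 -0.003 -0.006] shift cm (tool axes now) [  4.58 -13.31   3.57] after-turn axes [  4.67 -13.3    3.49]
0 [-0.001 -0.001 -0.001] [ 0.92 -2.66  0.71]
1 [-0.001 -0.001 -0.001] [ 0.92 -2.66  0.71]
2 [-0.001 -0.001 -0.001] [ 0.92 -2.66  0.71]
3 [-0.001 -0.001 -0.001] [ 0.93 -2.66  0.7 ]
4 [-0.001 -0.001 -0.001] [ 0.93 -2.66  0.7 ]
```

```bash
sleep 1
```

```text
(no output)
```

View pics/t8.png

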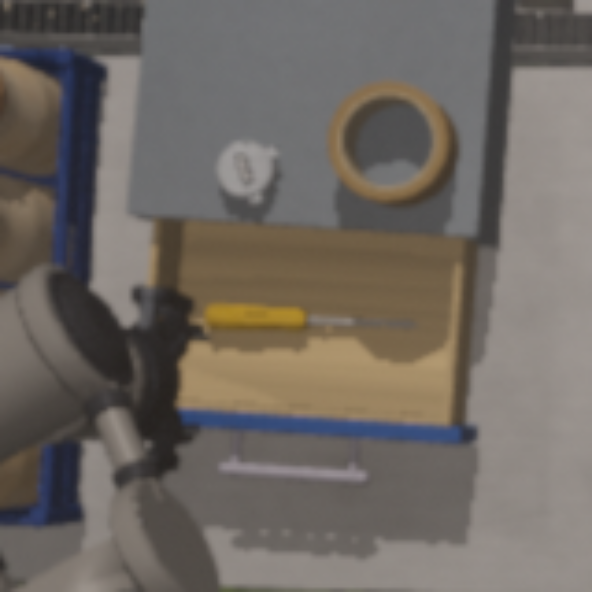

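View pics/s8.png

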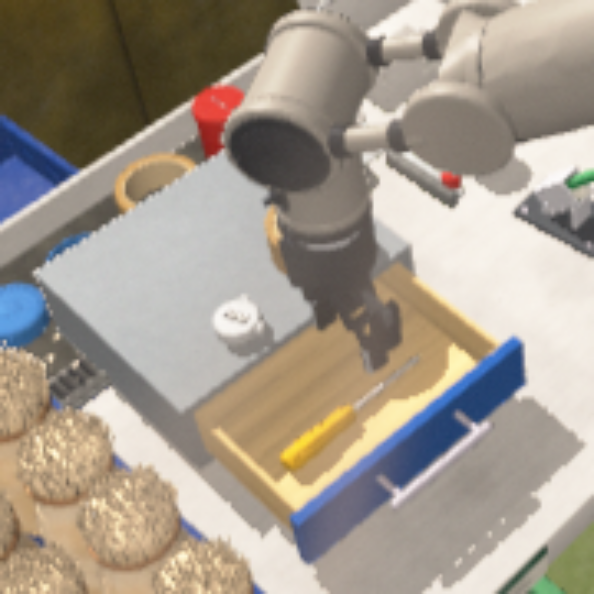

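The screwdriver lies in the drawer: in t8 the handle is at (255,316) and the tip at (413,324). I'm moving in front of the bar with the fingers shut.

>>> {"api": "send_rows", "payload": {
  "motion": "0 0 0 0.3 -2.7 0.7 -1; 0 0 0 0.3 -2.7 0.7 -1; 0 0 0 0.3 -2.7 0.7 -1; 0 0 0 0.5 -2.7 0.7 -1; 0 0 0 0.5 -2.5 0.7 -1; 0 0 0 0 0 0 -1; 0 0 0 0 0 0 -1; 0 0 0 0 0 0 -1"
}}

```text
time_s: 15.95
tcp_pos: [0.3102, 0.3338, 0.1713]
ee_rot: [0.49, 0.511, 0.489, -0.509]
force: [0.5, 0.1, 0.2]
grip_width: 0.001
```

```bash
python3 -c "
from plan import *
rows(*go([.325,.336,.045],[1,-.04,0]),5)
"
```

```text
t 15.95 p [0.3101 0.3338 0.1963] q [ 0.65  0.25  1.76 -0.    1.13  0.7 ] grip 0.001 F [0.5 0.1 0.2]
tool x [ 0.004  0.001 -1.   ] y [ 0.999 -0.041  0.004] z [-0.041 -0.999 -0.001]
turn total [-0.001 -0.001 -0.004] shift cm (tool axes now) [15.14  1.42 -0.26] after-turn axes [15.13  1.48 -0.28]
0 [-0.    -0.    -0.001] [ 3.03  0.28 -0.05]
1 [-0.    -0.    -0.001] [ 3.03  0.29 -0.05]
2 [-0.    -0.    -0.001] [ 3.03  0.29 -0.05]
3 [-0.    -0.    -0.001] [ 3.03  0.29 -0.05]
4 [-0.    -0.    -0.001] [ 3.03  0.29 -0.06]
```

>>> {"api": "send_rows", "payload": {
  "motion": "0 0 0 2 0 0 -1; 0 0 0 2.5 0.1 0 -1; 0 0 0 2.5 0.2 0 -1; 0 0 0 2.5 0.2 0 -1; 0 0 0 2.5 0.2 0 -1; 0 0 0 2 0.2 0 -1; 0 0 0 1 0 0 -1; 0 0 0 0.3 0 0 -1"
}}

```text
time_s: 16.62
tcp_pos: [0.3355, 0.3395, 0.0154]
ee_rot: [0.49, 0.518, 0.487, -0.504]
force: [0.6, -0.0, -0.7]
grip_width: -0.002
```

```bash
python3 -c "
from plan import *
rows(*go([.50,.329,.045],[1,-.04,0]),5)
"
```

```text
t 16.62 p [0.335  0.3392 0.0404] q [ 0.63  0.5   1.9  -0.    0.72  0.68] grip -0.002 F [ 0.6 -0.  -0.7]
tool x [ 0.018  0.01  -1.   ] y [ 0.999 -0.045  0.018] z [-0.045 -0.999 -0.011]
turn total [-0.005 -0.011 -0.018] shift cm (tool axes now) [-0.17 16.53  0.27] after-turn axes [-0.46 16.53  0.36]
0 [-0.001 -0.002 -0.004] [-0.03  3.31  0.05]
1 [-0.001 -0.002 -0.004] [-0.05  3.31  0.06]
2 [-0.001 -0.002 -0.004] [-0.06  3.31  0.06]
3 [-0.001 -0.002 -0.004] [-0.07  3.31  0.06]
4 [-0.001 -0.002 -0.004] [-0.08  3.31  0.07]
```

>>> {"api": "send_rows", "payload": {
  "motion": "0 -0.01 -0.018 -0.1 1 0 -1; 0 0 0 0 1.2 0.1 -1; 0 0 0 0 1.5 0.1 -1; 0 0 0 0 1.7 0.1 -1; 0 0 0 0 1.7 0 -1; 0 0 0 0 1.7 0 -1; 0 0 0 0 1.7 0 -1; 0 0 0 0 1.5 0 -1"
}}

```text
time_s: 17.28
tcp_pos: [0.4638, 0.3309, 0.0163]
ee_rot: [-0.487, -0.511, -0.489, 0.512]
force: [-1.0, 1.1, -1.8]
grip_width: 0.003
```

```bash
python3 -c "
from plan import *
rows(*go([.52,.327,.045],[1,-.04,0]),5)
"
```

```text
t 17.28 p [0.4639 0.3309 0.0413] q [0.48 0.63 1.62 0.   0.89 0.53] grip 0.003 F [-1.   1.1 -1.8]
tool x [-0.003  0.001 -1.   ] y [ 0.999 -0.046 -0.003] z [-0.046 -0.999 -0.001]
turn total [-0.006 -0.001  0.003] shift cm (tool axes now) [-0.38  5.62  0.13] after-turn axes [-0.37  5.62  0.16]
0 [-0.001 -0.     0.001] [-0.08  1.12  0.03]
1 [-0.001 -0.     0.001] [-0.08  1.12  0.03]
2 [-0.001 -0.     0.001] [-0.08  1.12  0.03]
3 [-0.001 -0.     0.001] [-0.07  1.12  0.03]
4 [-0.001 -0.     0.001] [-0.07  1.12  0.03]
```

>>> {"api": "send_rows", "payload": {
  "motion": "0 0 0 -0.1 1.2 0 -1; 0 0 0 -0.1 1.2 0 -1; 0 0 0 0 1 0 -1; 0 0 0 0 0.8 0 -1; 0 0 0 0 0.6 0 -1; 0 0 0 0 0.5 0 -1; 0 0 0 0 0.4 0 -1; 0 0 0 0 0.4 0 -1"
}}

```text
time_s: 17.95
tcp_pos: [0.5179, 0.3272, 0.0203]
ee_rot: [-0.479, -0.504, -0.495, 0.521]
force: [-15.5, 0.4, 7.8]
grip_width: 0.001
```

```bash
python3 -c "
from plan import *
rows(*go([.54,.327,.045],[1,-.04,0]),1)
d,f=cam('top');o=cv2.cvtColor(d['frame'],cv2.COLOR_RGB2BGR)
cv2.imwrite('pics/t9.png',cv2.resize(o[130:290,60:220],None,fx=3.7,fy=3.7))
d,f=cam('scene');o=cv2.cvtColor(d['frame'],cv2.COLOR_RGB2BGR)
cv2.imwrite('pics/s9.png',cv2.resize(o[180:360,100:280],None,fx=3.3,fy=3.3))
"
```

```text
t 17.95 p [0.5188 0.3272 0.0452] q [0.43 0.7  1.45 0.02 1.02 0.47] grip 0.001 F [-15.5   0.4   7.8]
tool x [-0.034  0.    -0.999] y [ 0.998 -0.051 -0.034] z [-0.051 -0.999  0.001]
turn total [-0.011  0.001  0.034] shift cm (tool axes now) [-0.05  2.12 -0.09] after-turn axes [ 0.02  2.12 -0.07]
0 [-0.011  0.001  0.034] [-0.05  2.12 -0.09]
```

```bash
sleep 1
```

```text
(no output)
```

View pics/s9.png

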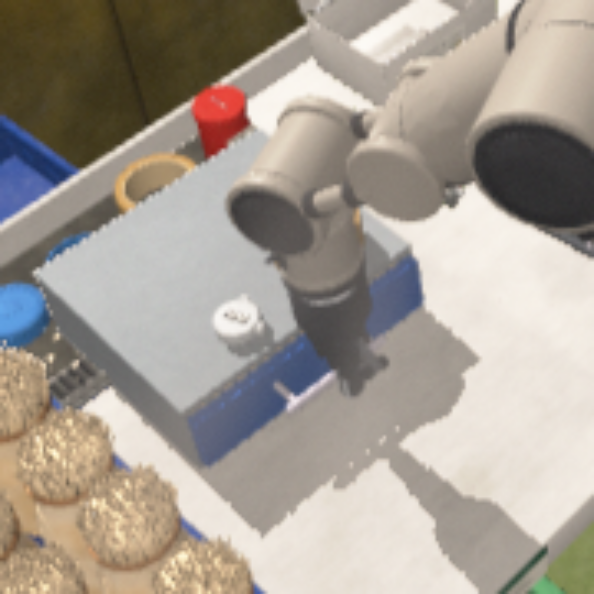

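View pics/t9.png

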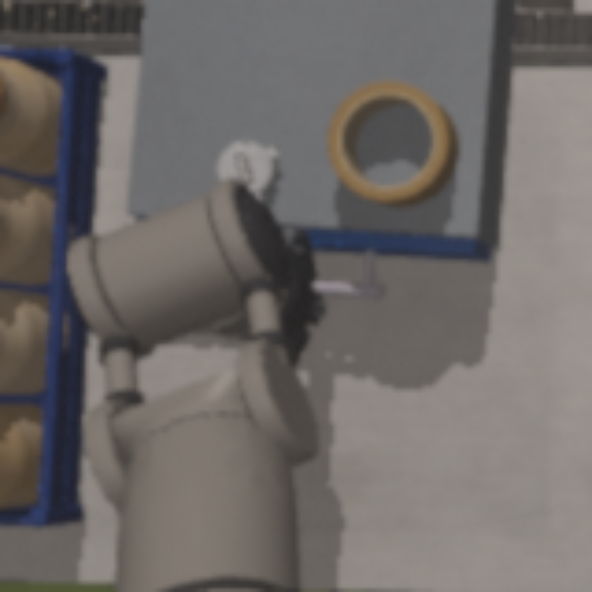

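The drawer is flush in both pictures (front edge at s9 (190-420, 440-270)) and the push stopped at 15 N. I'm backing off towards the brush.

>>> {"api": "send_rows", "payload": {
  "motion": "0 0 0 0 -2 0 -1; 0 0 0 0 -3 0 -1; 0 0 0 -2 -2.5 0 -1; 0 0 0 -3.5 0 0 -1; 0 0 0 -3.5 0 0 -1; 0 0 0 -3.5 0 0 -1; 0 0 0 -3.5 0 0 -1; 0 0 0 -2 0 0 -1"
}}

```text
time_s: 18.72
tcp_pos: [0.4448, 0.329, 0.2074]
ee_rot: [-0.478, -0.501, -0.496, 0.524]
force: [0.2, -0.5, 0.2]
grip_width: -0.001
```

```bash
python3 -c "
from plan import *
a=.107
rows(*go([.497,-.034,.22],[-np.sin(a),np.cos(a),0]),16)
"
```

```text
t 18.72 p [0.4458 0.3292 0.2323] q [0.49 0.41 1.41 0.02 1.36 0.54] grip -0.001 F [ 0.2 -0.5  0.2]
tool x [-0.041 -0.005 -0.999] y [ 0.998 -0.05  -0.04 ] z [-0.05  -0.999  0.007]
turn total [1.413 0.034 0.029] shift cm (tool axes now) [ 1.19  6.98 36.01] after-turn axes [ 1.23 36.65 -1.21]
0 [0.088 0.002 0.002] [0.07 0.44 2.25]
1 [0.088 0.002 0.002] [0.07 0.63 2.2 ]
2 [0.088 0.002 0.002] [0.07 0.82 2.14]
3 [0.088 0.002 0.002] [0.06 1.01 2.06]
4 [0.088 0.002 0.002] [0.06 1.19 1.96]
5 [0.088 0.002 0.002] [0.06 1.36 1.85]
6 [0.088 0.002 0.002] [0.06 1.51 1.72]
7 [0.088 0.002 0.002] [0.06 1.66 1.58]
8 [0.088 0.002 0.002] [0.06 1.79 1.43]
9 [0.088 0.002 0.002] [0.06 1.91 1.27]
10 [0.088 0.002 0.002] [0.06 2.02 1.09]
11 [0.088 0.002 0.002] [0.06 2.1  0.91]
12 [0.088 0.002 0.002] [0.06 2.18 0.72]
13 [0.088 0.002 0.002] [0.07 2.23 0.53]
14 [0.088 0.002 0.002] [0.07 2.27 0.33]
15 [0.088 0.002 0.002] [0.07 2.29 0.13]
```

>>> {"api": "send_rows", "payload": {
  "motion": "0.09 0.002 0.002 0 0.4 2.2 1; 0.09 0.002 0.002 0 0.6 2.2 1; 0.09 0.002 0.002 0 0.8 2.1 1; 0.09 0.002 0.002 0 1 2 1; 0.09 0.002 0.002 0 1.2 1.9 1; 0.09 0.002 0.002 0 1.4 1.8 1; 0.09 0.002 0.002 0 1.5 1.7 1; 0.09 0.002 0.002 0 1.6 1.6 1"
}}

```text
time_s: 19.38
tcp_pos: [0.4763, 0.1475, 0.2194]
ee_rot: [0.265, 0.66, 0.271, -0.649]
force: [-0.0, 0.7, 0.1]
grip_width: 1.001
```

```bash
cat > b.py <<'E'
from plan import *
a=.107
H=np.array([.5371,-.0295,0]); Rz=Ro.from_euler('z',a)
def L(x,y,z): return H+Rz.apply([x,y,z])
ya=np.array([-.7071,0,.7071]); za=np.array([.7071,0,.7071]); m=np.array([-.012,0,.064])
pts={k:L(*(m+ya*s+za*h)) for k,(s,h) in {'mouth':(0,.0),'grip':(.047,.008),'end':(.094,.008)}.items()}
for n in('top','scene'):
    d,f=cam(n);o=cv2.cvtColor(d['frame'],cv2.COLOR_RGB2BGR)
    u=proj(d,f,pts['grip']); c=(u-35).astype(int); o=cv2.resize(o[c[1]:c[1]+70,c[0]:c[0]+70],None,fx=8,fy=8,interpolation=cv2.INTER_CUBIC)
    for k in pts:
        q=(proj(d,f,pts[k])-c)*8+4; cv2.circle(o,tuple(int(v) for v in q),4,(255,0,255),1)
    for P in [L(sx*.06,sy*.035,.008) for sx in(-1,1) for sy in(-1,1)]:
        q=(proj(d,f,P)-c)*8+4; cv2.circle(o,tuple(int(v) for v in q),4,(0,255,255),1)
    cv2.imwrite('pics/'+n+'b%s.png'%sys.argv[1],o)
print(pts)
go([.497,-.034,.22],[-np.sin(a),np.cos(a),0])
E
python3 b.py 1
```

```text
{'mouth': array([ 0.52516863, -0.03078155,  0.064     ]), 'grip': array([ 0.49774944, -0.03372665,  0.1028905 ]), 'end': array([ 0.46470581, -0.03727588,  0.1361242 ])}
t 19.48 p [0.4763 0.1457 0.2445] q [0.14 0.27 1.58 0.01 1.28 0.93] grip 1.001 F [0.5 0.  0.1]
tool x [ 0.01   0.012 -1.   ] y [ 0.7   -0.714 -0.002] z [-0.714 -0.7   -0.016]
turn total [ 0.668 -0.014  0.007] shift cm (tool axes now) [ 2.25 14.29 11.13] after-turn axes [ 2.45 18.09 -0.14]
```

```bash
sleep 1
```

```text
(no output)
```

View pics/topb1.png

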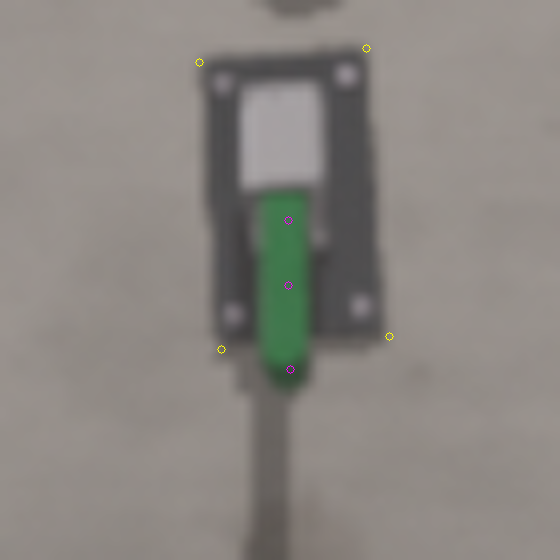

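View pics/sceneb1.png

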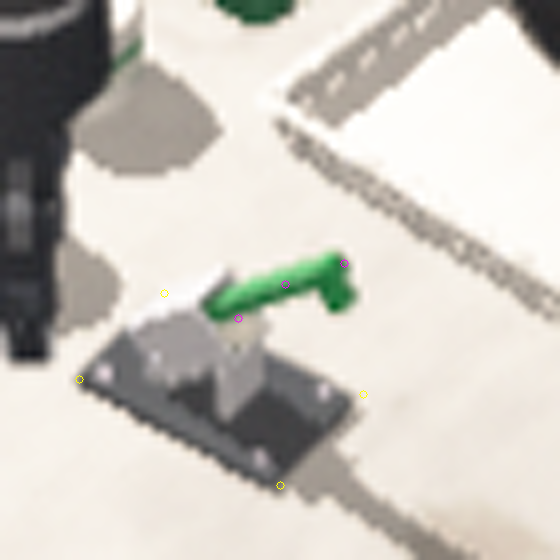

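The overlay fits in both views: the grip point lands mid-bar at topb1 (288,286) and sceneb1 (285,284). The yaw is nearer 0.09.

```bash
python3 -c "
from plan import *
a=.09
rows(*go([.497,-.034,.20],[-np.sin(a),np.cos(a),0]),7)
"
```

```text
t 19.48 p [0.4763 0.1457 0.2445] q [0.14 0.27 1.58 0.01 1.28 0.93] grip 1.001 F [0.5 0.  0.1]
tool x [ 0.01   0.012 -1.   ] y [ 0.7   -0.714 -0.002] z [-0.714 -0.7   -0.016]
turn total [ 0.685 -0.014  0.007] shift cm (tool axes now) [ 4.24 14.29 11.16] after-turn axes [ 4.45 18.08 -0.45]
0 [ 0.098 -0.002  0.001] [0.61 2.04 1.59]
1 [ 0.098 -0.002  0.001] [0.61 2.19 1.39]
2 [ 0.098 -0.002  0.001] [0.62 2.31 1.16]
3 [ 0.098 -0.002  0.001] [0.62 2.41 0.93]
4 [ 0.098 -0.002  0.001] [0.63 2.49 0.69]
5 [ 0.098 -0.002  0.001] [0.63 2.55 0.44]
6 [ 0.098 -0.002  0.001] [0.63 2.58 0.19]
```

>>> {"api": "send_rows", "payload": {
  "motion": "0.1 -0.002 0.001 0.4 2 1.6 1; 0.1 -0.002 0.001 0.4 2.2 1.4 1; 0.1 -0.002 0.001 0.4 2.3 1.2 1; 0.1 -0.002 0.001 0.4 2.4 0.9 1; 0.1 -0.002 0.001 0.4 2.5 0.7 1; 0.1 -0.002 0.001 0.4 2.5 0.4 1; 0.08 0 0 0.4 2.3 0.2 1; 0 0 0 0 0 0 1"
}}

```text
time_s: 20.15
tcp_pos: [0.4994, -0.0356, 0.1935]
ee_rot: [0.026, 0.711, 0.027, -0.702]
force: [0.4, -0.7, 0.3]
grip_width: 0.998
```

```bash
python3 -c "
from plan import *
a=.09
rows(*go([.498,-.0335,.084],[-np.sin(a),np.cos(a),0]),1)
"
```

```text
t 20.15 p [ 0.499  -0.0356  0.2185] q [-0.23  0.3   1.62  0.01  1.21  1.27] grip 0.998 F [ 0.4 -0.7  0.3]
tool x [ 0.014  0.002 -1.   ] y [ 0.076 -0.997 -0.001] z [-0.997 -0.076 -0.014]
turn total [-0.014 -0.014  0.001] shift cm (tool axes now) [13.45 -0.21  0.27] after-turn axes [13.45 -0.22  0.08]
0 [-0.014 -0.014  0.001] [13.45 -0.21  0.27]
```

>>> {"api": "send_rows", "payload": {
  "motion": "-0.014 -0.014 0 1 -0.1 0.1 1; 0 0 0 1.5 -0.1 0 1; 0 0 0 1.5 0 0 1; 0 0 0 1.5 0 0 1; 0 0 0 1.2 0 0 1; 0 0 0 1 0 0 1; 0 0 0 0.5 0 0 1; 0 0 0 0 0 0 1"
}}

```text
time_s: 20.82
tcp_pos: [0.5004, -0.0268, 0.1069]
ee_rot: [-0.04, -0.706, -0.041, 0.706]
force: [0.1, 0.6, -0.2]
grip_width: 1.005
```

```bash
python3 -c "
from plan import *
a=.09
rows(*go([.498,-.0335,.084],[-np.sin(a),np.cos(a),0]),1)
"
```

```text
t 20.82 p [ 0.5004 -0.0269  0.1319] q [-0.21  0.4   1.73  0.    1.01  1.25] grip 1.005 F [ 0.1  0.6 -0.2]
tool x [-0.     0.001 -1.   ] y [ 0.115 -0.993 -0.001] z [-0.993 -0.115  0.   ]
turn total [0.026 0.    0.001] shift cm (tool axes now) [4.79 0.64 0.32] after-turn axes [4.79 0.64 0.3 ]
0 [0.026 0.    0.001] [4.79 0.64 0.32]
```

>>> {"api": "send_rows", "payload": {
  "motion": "0.025 0 0 0.5 0.4 0.2 1; 0 0 0 1 0.2 0.1 1; 0 0 0 1 0 0 1; 0 0 0 1 0 0 1; 0 0 0 0.8 0 0 1; 0 0 0 0.4 0 0 1; 0 0 0 0 0 0 1; 0 0 0 0 0 0 1"
}}

```text
time_s: 21.48
tcp_pos: [0.5007, -0.0321, 0.0599]
ee_rot: [0.033, 0.708, 0.032, -0.704]
force: [0.0, -0.4, 0.1]
grip_width: 0.998
```

```bash
python3 -c "
from plan import *
a=.09
rows(*go([.498,-.0335,.084],[-np.sin(a),np.cos(a),0]),1)
"; python3 b.py 2
```

```text
t 21.48 p [ 0.5005 -0.0321  0.0849] q [-0.22  0.47  1.78  0.    0.89  1.26] grip 0.998 F [ 0.  -0.4  0.1]
tool x [ 0.006 -0.    -1.   ] y [ 0.092 -0.996  0.001] z [-0.996 -0.092 -0.006]
turn total [ 0.002 -0.006 -0.001] shift cm (tool axes now) [0.09 0.12 0.26] after-turn axes [0.09 0.12 0.26]
0 [ 0.002 -0.006 -0.001] [0.09 0.12 0.26]
{'mouth': array([ 0.52516863, -0.03078155,  0.064     ]), 'grip': array([ 0.49774944, -0.03372665,  0.1028905 ]), 'end': array([ 0.46470581, -0.03727588,  0.1361242 ])}
t 21.58 p [ 0.5007 -0.0321  0.0852] q [-0.22  0.47  1.78  0.    0.89  1.26] grip 0.998 F [-0.6 -0.6  0.2]
tool x [ 0.006 -0.    -1.   ] y [ 0.092 -0.996  0.001] z [-0.996 -0.092 -0.006]
turn total [-0.015 -0.006 -0.001] shift cm (tool axes now) [-13.48   0.17   0.3 ] after-turn axes [-13.48   0.15   0.38]
```

```bash
sleep 2
```

```text
(no output)
```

View pics/sceneb2.png

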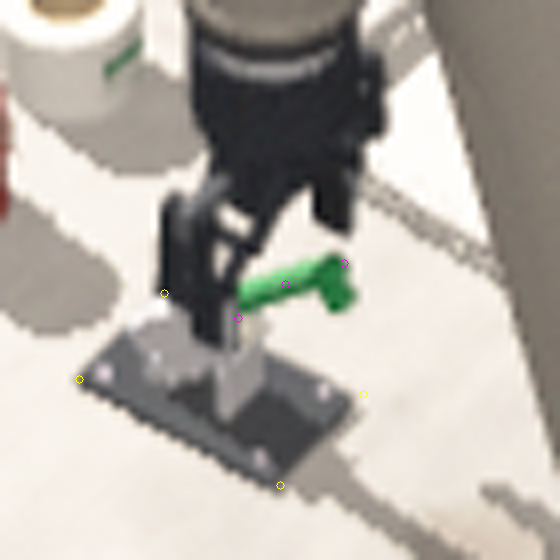

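sceneb2 shows the fingers straddling the bar, tips at (213,345) and (335,230) with the grip point at (285,284) between them. I'm closing.

>>> {"api": "send_rows", "payload": {
  "motion": "0 -0.006 0 0.1 0.1 0.3 1; 0 0 0 0 0 0 -1; 0 0 0 0 0 0 -1; 0 0 0 0 0 0 -1; 0 0 0 0 0 0 -1; 0 0 0 0 0 0 -1; 0 0 0 0 0 0 -1; 0 0 0 0 0 0 -1"
}}

```text
time_s: 22.25
tcp_pos: [0.4987, -0.034, 0.061]
ee_rot: [0.033, 0.707, 0.032, -0.705]
force: [0.2, -0.7, -0.2]
grip_width: 0.199
```

>>> {"api": "send_rows", "payload": {
  "motion": "0 0 0 0 0 0 -1; 0 0 0 0 0 0 -1; 0 0 0 -0.5 0 0.5 -1; 0 0 0 -0.6 0 0.6 -1; 0 0 0 -0.8 0 0.8 -1; 0 0 0 -0.8 0 0.8 -1; 0 0 0 -0.8 0 0.8 -1; 0 0 0 -0.8 0 0.8 -1"
}}

```text
time_s: 22.92
tcp_pos: [0.4522, -0.0377, 0.1065]
ee_rot: [0.033, 0.707, 0.032, -0.706]
force: [-0.3, -0.4, -0.5]
grip_width: 0.194
```

```bash
python3 b.py 3
```

```text
{'mouth': array([ 0.52516863, -0.03078155,  0.064     ]), 'grip': array([ 0.49774944, -0.03372665,  0.1028905 ]), 'end': array([ 0.46470581, -0.03727588,  0.1361242 ])}
t 23.02 p [ 0.4524 -0.0378  0.1321] q [-0.25  0.32  1.85 -0.    0.96  1.23] grip 0.196 F [-0.7 -0.3 -1.1]
tool x [ 0.004 -0.002 -1.   ] y [ 0.092 -0.996  0.002] z [-0.996 -0.092 -0.004]
turn total [-0.015 -0.004 -0.002] shift cm (tool axes now) [-8.77  0.05 -4.51] after-turn axes [-8.79  0.1  -4.47]
```

```bash
sleep 2
```

```text
(no output)
```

View pics/sceneb3.png

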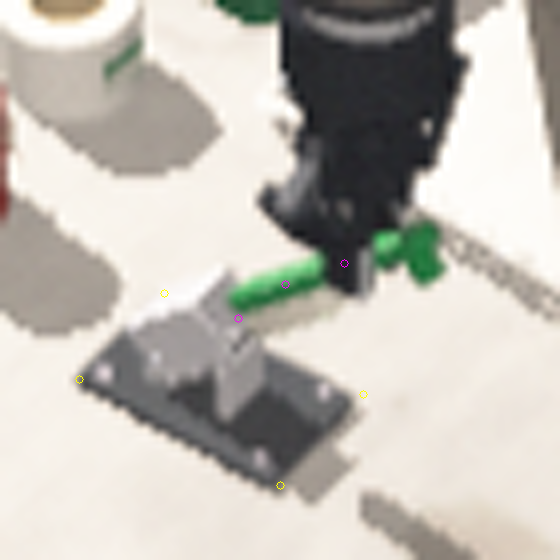

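The brush is sliding out cleanly, bar at sceneb3 (230-440, 300-240), with hardly any force. I'm continuing along the axis and then up.

>>> {"api": "send_rows", "payload": {
  "motion": "0 0 0 -0.8 0 0.8 -1; 0 0 0 -0.8 0 0.8 -1; 0 0 0 -0.8 0 0.8 -1; 0 0 0 -0.8 0 0.8 -1; 0 0 0 -1.5 0 0 -1; 0 0 0 -2 0 0 -1; 0 0 0 -2 0 0 -1; 0 0 0 -1.5 0 0 -1"
}}

```text
time_s: 23.68
tcp_pos: [0.4132, -0.0399, 0.2113]
ee_rot: [-0.032, -0.705, -0.033, 0.708]
force: [0.4, -0.2, -1.0]
grip_width: 0.194
```

```bash
python3 -c "
from plan import *
a=.09
rows(*go([.44,-.27,.2],[-np.sin(a),np.cos(a),0],[np.cos(a)*.707,np.sin(a)*.707,-.707]),10)
d,f=cam('scene');o=cv2.cvtColor(d['frame'],cv2.COLOR_RGB2BGR)
cv2.imwrite('pics/s10.png',cv2.resize(o[160:280,240:380],None,fx=5,fy=5))
"
```

```text
t 23.68 p [ 0.4133 -0.0399  0.2363] q [-0.28  0.14  1.78 -0.    1.23  1.2 ] grip 0.194 F [ 0.4 -0.2 -1. ]
tool x [-0.004  0.001 -1.   ] y [ 0.091 -0.996 -0.001] z [-0.996 -0.091  0.004]
turn total [0.001 0.79  0.001] shift cm (tool axes now) [ 3.6  23.16 -0.58] after-turn axes [ 2.99 23.15  2.15]
0 [0.    0.079 0.   ] [ 0.36  2.32 -0.06]
1 [0.    0.079 0.   ] [ 0.36  2.32 -0.03]
2 [0.    0.079 0.   ] [ 0.37  2.32 -0.  ]
3 [0.    0.079 0.   ] [0.36 2.32 0.03]
4 [0.    0.079 0.   ] [0.36 2.32 0.06]
5 [0.    0.079 0.   ] [0.36 2.32 0.08]
6 [0.    0.079 0.   ] [0.35 2.32 0.11]
7 [0.    0.079 0.   ] [0.34 2.32 0.14]
8 [0.    0.079 0.   ] [0.33 2.32 0.17]
9 [0.    0.079 0.   ] [0.31 2.32 0.19]
```

```bash
sleep 1
```

```text
(no output)
```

View pics/s10.png

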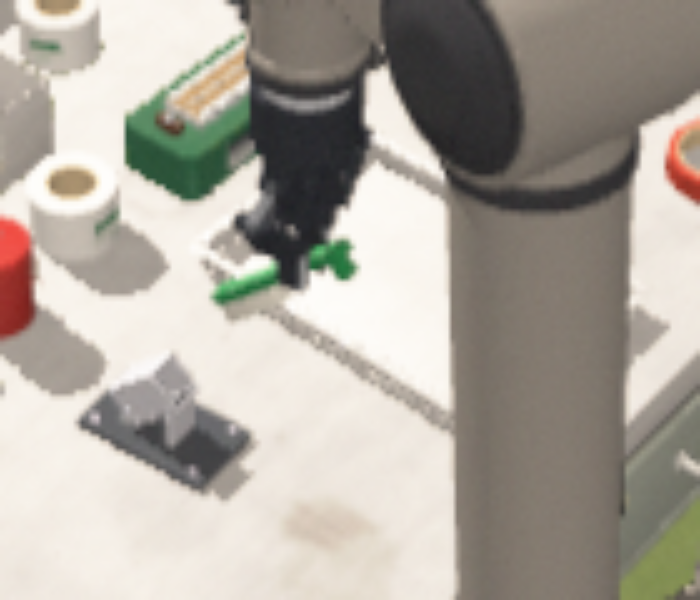

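The brush is clear of the holder, with green bar at s10 (215-350, 295-250). I'm carrying it over the tray and levelling it.

>>> {"api": "send_rows", "payload": {
  "motion": "0 0.05 0 0.3 1.5 0 -1; 0 0.08 0 0.3 2.3 0 -1; 0 0.08 0 0.4 2.4 0 -1; 0 0.08 0 0.4 2.4 0 -1; 0 0.08 0 0.4 2.4 0 -1; 0 0.08 0 0.4 2.4 0.1 -1; 0 0.08 0 0.4 2.4 0.1 -1; 0 0.08 0 0.3 2.3 0.1 -1"
}}

```text
time_s: 24.4
tcp_pos: [0.4376, -0.2103, 0.1894]
ee_rot: [0.028, 0.883, 0.042, -0.468]
force: [0.3, 0.3, -0.2]
grip_width: 0.193
```

```bash
python3 -c "
from plan import *
a=.09
rows(*go([.44,-.27,.2],[-np.sin(a),np.cos(a),0],[np.cos(a)*.707,np.sin(a)*.707,-.707]),4)
"
```

```text
t 24.4 p [ 0.4237 -0.2115  0.2101] q [-0.97  0.08  2.1   0.76  0.79 -0.  ] grip 0.193 F [ 0.3  0.3 -0.2]
tool x [ 0.559  0.048 -0.828] y [ 0.099 -0.995  0.01 ] z [-0.823 -0.088 -0.561]
turn total [ 0.013  0.19  -0.001] shift cm (tool axes now) [ 1.47  5.98 -0.27] after-turn axes [ 1.49  5.98 -0.07]
0 [ 0.003  0.047 -0.   ] [ 0.37  1.49 -0.07]
1 [ 0.003  0.047 -0.   ] [ 0.37  1.49 -0.05]
2 [ 0.003  0.047 -0.   ] [ 0.37  1.49 -0.04]
3 [ 0.003  0.047 -0.   ] [ 0.37  1.49 -0.03]
```

>>> {"api": "send_rows", "payload": {
  "motion": "0.003 0.05 0 0.3 1.4 0 -1; 0.003 0.05 0 0.3 1.4 0 -1; 0.003 0.05 0 0.3 1.4 0 -1; 0.003 0.04 0 0.3 1.2 0 -1; 0 0 0 0.2 0.5 0 -1; 0 0 0 0 0 0 -1; 0 0 0 0 0 0 -1; 0 0 0 0 0 0 -1"
}}

```text
time_s: 25.07
tcp_pos: [0.4471, -0.2749, 0.1743]
ee_rot: [0.014, 0.924, 0.035, -0.381]
force: [-0.5, 0.0, -0.7]
grip_width: 0.198
```

```bash
python3 -c "
from plan import *
a=.09
rows(*go([.44,-.27,.2],[-np.sin(a),np.cos(a),0],[np.cos(a)*.707,np.sin(a)*.707,-.707]),1)
for n in('top','scene'):
    d,f=cam(n);save(d,n+'11.png')
    print([ (th,[(np.round(k['confidence'],2),np.round(k['pixel'])) for k in bot.search_frame(n,th)[:1]]) for th in('brush','screwdriver')])
    s,p,R=cur(); print(proj(d,f,p-R.apply([.044,0,0])))
"
```

```text
t 25.07 p [ 0.4294 -0.2763  0.1919] q [-1.17  0.23  2.13  1.11  0.85 -0.48] grip 0.198 F [-0.5  0.  -0.7]
tool x [ 0.708  0.053 -0.704] y [ 0.075 -0.997  0.   ] z [-0.702 -0.053 -0.71 ]
turn total [-0.01  -0.004 -0.011] shift cm (tool axes now) [ 0.22 -0.54 -1.35] after-turn axes [ 0.22 -0.53 -1.36]
0 [-0.01  -0.004 -0.011] [ 0.22 -0.54 -1.35]
[('brush', [(np.float64(0.83), array([338., 242.]))]), ('screwdriver', [(np.float64(0.43), array([128., 173.]))])]
[336.32494066 251.60113489]
[('brush', [(np.float64(0.42), array([328., 182.]))]), ('screwdriver', [])]
[340.03160756 187.63108202]
```

```bash
sleep 1
```

```text
(no output)
```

View pics/top11.png

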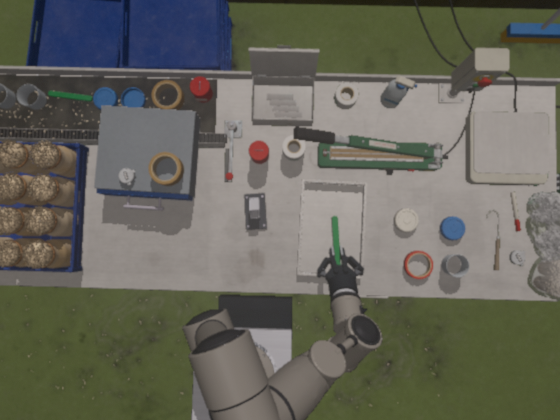

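View pics/scene11.png

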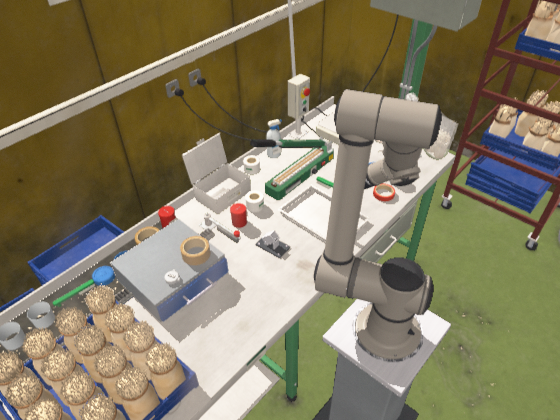

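top11 shows the brush over the tray (green bar 333-340, 217-265) and the drawer shut. I'm checking the level by projecting a level model of the brush.

```bash
python3 -c "
from plan import *
s,p,R=cur(); p=p-R.apply([.025,0,0]); g=p-R.apply([.019,0,0])
fw=np.array([.997,.075,0]); print('g',g,'bristles',g+.07*fw-[0,0,.021], s['joint_vel'])
for n in('top','scene'):
    d,f=cam(n);o=cv2.cvtColor(d['frame'],cv2.COLOR_RGB2BGR)
    c=np.array([305,195]) if n=='top' else np.array([290,150]); o=cv2.resize(o[c[1]:c[1]+75,c[0]:c[0]+75],None,fx=8,fy=8,interpolation=cv2.INTER_CUBIC)
    for t,col in((0,(255,0,255)),(.3,(0,0,255)),(-.3,(255,0,0))):
      for k in(-.04,0,.04,.08,.103):
        q=(proj(d,f,g+k*fw*np.cos(t)+[0,0,k*np.sin(t)])-c)*8+4; cv2.circle(o,tuple(int(v) for v in q),3,col,1)
    cv2.imwrite('pics/'+n+'12.png',o)
"
```

```text
g [ 0.41608453 -0.27748466  0.2055951 ] bristles [ 0.48587453 -0.27223466  0.1845951 ] [-0.00502963  0.00453234 -0.00092448  0.00130117  0.00070776 -0.00260893]
```

```bash
sleep 1
```

```text
(no output)
```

View pics/top12.png

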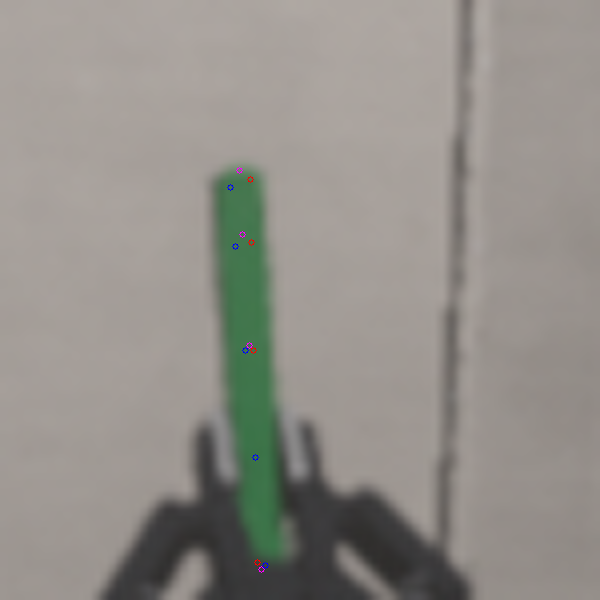

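View pics/scene12.png

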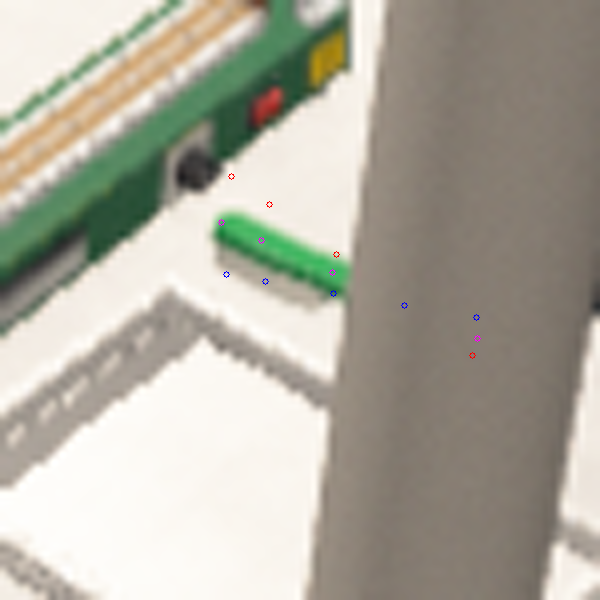

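The level model (magenta) lies on the bar in both views and the bristles point down, so no correction is needed. I'll hold still for one call and then hand in.

>>> {"api": "send_rows", "payload": {
  "motion": "0 0 0 0 0 0 -1; 0 0 0 0 0 0 -1; 0 0 0 0 0 0 -1; 0 0 0 0 0 0 -1; 0 0 0 0 0 0 -1; 0 0 0 0 0 0 -1; 0 0 0 0 0 0 -1; 0 0 0 0 0 0 -1"
}}

```text
time_s: 26.13
tcp_pos: [0.4472, -0.2753, 0.1746]
ee_rot: [0.015, 0.924, 0.034, -0.38]
force: [-0.2, -0.7, -0.9]
grip_width: 0.19
```

```bash
python3 -c "
from plan import *
s=bot.state(); print(s['joint_vel'],s['grip_width'],s['tcp_pos'],s['time_s'])
d,f=cam('top');save(d,'t13.png')
a=cv2.imread('pics/top0.png').astype(int);b=cv2.imread('pics/t13.png').astype(int)
D=(abs(a-b).max(2)>40); print([(n,int(D[y-20:y+20,x-20:x+20].sum())) for n,x,y in (('tally',127,176),('tape',166,168),('tin',259,151),('label',293,147),('cap',406,220),('bag',419,264))])
print(bot.close_job())
"
```

```text
[-0.00078416  0.00049416  0.00117038  0.00053913  0.00095625 -0.00070303] 0.19027477161423223 [ 0.44719145 -0.27525039  0.17462475] 26.1333
[('tally', 194), ('tape', 0), ('tin', 0), ('label', 0), ('cap', 0), ('bag', 0)]
the job is handed in; nothing more can be done
None
```

The screwdriver is in the drawer and the drawer is shut. I handed the job in at about 26 s with the brush held level and still over the tray; the hand-in gives no verdict.

**First grasp missed:** The fingers closed above the screwdriver because the reported TCP lies about 25 mm beyond the real fingertips. I measured that in the scene picture, corrected for it, and the second grasp held.

**Last checks:**
- **Drawer:** it looks flush in both views, and the push ended against the stop at 15 N. I saw the screwdriver lying in it before shutting it, but it can't be seen now. A late network search only gave a low-confidence (0.43) "screwdriver" on top of the cabinet, which I took for a false hit.
- **Brush:** it lies on a projected level model in both views, bristles down. The bristle tips are at about (0.486, -0.272, 0.185) m, over the tray centre. The gripper is still stopped on the bar and joint speeds are near zero.
- **Bystanders:** five show no picture change from the start. The tally counter's patch did change, which I put down to the shut drawer front falling inside the patch. The counter looks in its place in the last top picture I viewed, taken about a second before hand-in.

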